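# Tip the instrument bin over the stop bar into the sorting tray

### The arm

A 7-joint arm with a two-finger parallel gripper is mounted at the origin on the work surface. World frame = base frame: x ahead of the robot, y to its left, z up, the work surface at z = 0. Lengths are in m, angles in rad, forces in N, time in s.
With the tool pointing down it reaches from about 0.4 to 0.875 m from the base axis. Payload 6.5 kg.
Tool frame: the origin (TCP) lies at the very end of the fingers, on their centre line; the grasp point (between the pads) lies behind it (manip.hold_point_z is the z of the grasp point in the tool frame, in m); z points along the fingers, y is the direction in which the jaws open and shut (so a half turn about z gives the same grasp; the last joint's range is limited). The gripper opens to 88 mm and grips with 3 to 60 N. Pads are 18 mm wide; open, the fingers measure 123 mm over their backs; the gripper's body (75 mm by 187 mm) begins 45 mm behind the grasp point.
Start: joints at [1.066, 0.536, -0.004, 1.538, 0.003, 1.067, -0.071], TCP at [0.276, -0.588, 0.239] pointing down, gripper open.
Joint ranges: [-2.7, 2.7], [-0.37, 2.16], [-1.27, 1.26], [0.24, 2.4], [-1.31, 4.45], [0.19, 1.91], [-2.76, 2.76]. Speed limits (rad/s): [2.39, 2.39, 3.14, 3.14, 3.14, 3.14, 3.14].

### API

Orientations are given as a rotation vector (axis times angle).
In Python, from bench import sensors, imaging, manip gives the robot as it stands. The module is installed in compiled form; this text tells all that it offers.
- The arm moves only by the shell command python3 -m creep 'ROWS'. ROWS is JSON, a list of rows, each a list of 3 entries, a list of its own where there are three numbers: the shift along the tool's x, y, z in mm, then the turn, a rotation vector about the tool's x, y, z in rad, then the finger opening in mm, from 0 to 88.1. A call has 1 to 20 rows; each row is the pose to reach, as a shift and turn from the pose measured when the call began, along the tool's axes at that moment; what a row does not reach only later rows make up. A row lasts 1/8 s, in which the tool goes at most 62.5 mm and 10.7 degrees, less where a joint would pass 70% of its speed; a pose out of reach is approached as far as the arm can. A call with a gripper value outside its range is refused whole. The fingers move at their own pace and stop on an object; the grip force is fixed at half the most. Time passes only in rows, so rows that repeat a pose let the fingers close. It gives the time, the measured TCP pose, the force and the opening at its end, in the units of the state.
- sensors.read_state(): the state, without advancing time (a new reading comes with each control period).
- imaging.capture(name): name is "side" or "top"; returns (picture, depth): 384x512x3 uint8, red, green, blue; 384x512 float32, m along the optical axis (not along the pixel's ray), 0 where there is no reading.
- imaging.calibration(name): a dict with "mtx" (3x3 intrinsics, pixels), "distortion" ([k1, k2, p1, p2, k3] as OpenCV has them; the pictures are not rectified), "origin" and "rotation" of the camera in the world. Camera axes: x right, y up, looking along -z (the intrinsics and any distortion apply to the point x, -y, -z); pixel columns grow to the right and rows downward; lengths in m; the calibration is good to about 2 mm. A picture is of the moment at which its call begins. calibration takes no time and is no camera call.
- manip.finish_job(): hands the job in, once; it reports no verdict.
The state is a dict: "time": time; "q": joint angles; "dq": joint speeds; "effort": joint torques, N m; "ee_pos": TCP position; "ee_rot": TCP orientation; "wrist_force": force on the tool from outside, world axes, zero at the start; "wrist_torque": the same for the moment, N m; "finger_gap": finger opening in m.
Only numpy, scipy, OpenCV 4.12 (cv2) and the standard library are available. Lean on these libraries where they do the work, as an engineer would, in place of code of your own. Each camera call takes 0.05 s, during which the arm holds its last target.

### The job

Slide the steel bin squarely up against the stop bar at the edge of its plinth without ramming it, then tip it over the bar by its fin, gently and under control with no slam or hard pressing, and steeper if need be, until all three cassettes are out in the tray. Keep the foot of the bin on the plinth side of the bar; do not carry the bin aloft or over the bar. Leave the empty bin let go of, lying on its side across both bars with its mouth over the tray and its fin uppermost, and do not disturb the other things on the bench.

Things in the scene. Friction and masses are not known exactly. Their poses are not given: they have to be found in the camera images.
- station: Fixed tipping station. Origin: bench level (z 0) below the plinth-side face of its stop bar, mid-length; x along the bar, +y to the bin, -y over the tray. +y side: plinth 220 mm wide (x), 215 mm deep, top at z 55 mm, on which the bin stands. -y side: open tray 270 mm wide, reaching 300 mm to -y, floor top at z 4 mm, three walls 55 mm high. Two round bars cross it along x.
- stop_bar (a point): Middle of the axis of the stop bar, at the plinth's edge: station frame y -8, z 85 mm (30 mm above the plinth). 16 mm in diameter, 270 mm long, on an upright web. Axes as the station's.
- cradle_bar (a point): Middle of the axis of the lower, second bar over the tray, on which the tipped bin's front wall comes to rest: station frame y -80, z 63 mm, 16 mm in diameter, 270 mm long, held at its ends. Let go while tipped over 0.25 rad steeper than its rest on both bars, the bin may topple on over this bar.
- bin: Loose open steel bin, outside 130 (x) by 110 (y) by 115 mm high, walls and floor 4 mm, 0.4 to 0.58 kg plus three cassettes; stands on the plinth 25 to 80 mm from the stop bar, turned up to 0.2 rad to it. Origin: centre of its underside, z up. Front wall (outside y -55 mm) faces the bar. Rear wall (outside y +55 mm) carries a flat grip fin.
- bin_fin (a point): Grip point on the fin: bin frame x 0, y 95, z 85 mm (40 mm out from the rear wall). Fin 12 mm thick (x), 60 mm out to +y, z 60 to 110 mm; pinch it across its thickness. Pinched hard it turns with the gripper, lightly (about 20 N) it swivels between the fingers. Tipped about the stop bar by 1.87 rad, the bin rests on both bars by itself, rim out over the tray.
- bin_toe_a (a point): Corner of the bin's foot: x -65, y -55, z 0 mm in the bin's frame; one end of its front lower edge. Tipped to rest on both bars it lies some 23 mm out on the plinth side (+y) of the stop bar's face; the bin can creep towards the tray as it is steepened and lowered and may need drawing back along the bars.
- bin_toe_b (a point): The other end of the front lower edge: x +65, y -55, z 0 mm in the bin's frame.
- cassette0_mid (a point): Centre of the first loose closed steel instrument cassette, a smooth block 80 (its x) by 28 (y) by 20 mm (z), 60 g. Starts flat on the bin's floor, along the bin's x, next to the front wall. Cassettes slide on the bin's walls only when these slope by some 0.45 to 0.65 rad (at rest on both bars: 0.3), so some may stay in the bin until it is tipped steeper.
- cassette1_mid (a point): Same, second cassette, starting in the middle of the bin.
- cassette2_mid (a point): Same, third cassette, starting next to the rear wall.
- spray: Bystander: white spray bottle with a grey trigger head, 64 mm diameter, 190 mm high, standing on the bench beside the plinth on its +x side; origin at the centre of its foot.
- bowl: Bystander: small steel bowl, 84 mm across, 45 mm high, on the bench beside the stop bar's +x end; origin at the centre of its foot.
- jar: Bystander: clear jar, 44 mm diameter, 60 mm high; origin at the centre of its foot.
- brush: Bystander: white hand brush lying on the bench right of the tray; origin on its underside.
- carton: Bystander: cardboard box 100 x 120 x 70 mm; origin at the centre of its underside.
- scanner: Bystander: hand scanner on its stand, 140 mm high; origin at the centre of its foot.
There are look-alikes about, which are no part of the job. What is shaped like the bin but pink or purple is not meant. What is shaped like the part that bears cassette0_mid but red is not meant.

How it is judged:
On the way, in this order (a step that is already met when the one before it is completed fails the run):
1. the bin stands upright and squarely against the stop bar (both ends of its front lower edge within 8 mm of the bar's plinth-side face) (y of each of bin_toe_a, bin_toe_b in the frame of station below 0.008 m and angle between bin's own z axis and vertical below 0.12 rad), for 0.1 s.
2. the bin is tipped well over the bar and bears on the station, its foot still on the plinth side (angle between bin's own z axis and vertical above 1 rad and contact force between bin and station above 0.3 N and y of each of bin_toe_a, bin_toe_b in the frame of station above 0 m), for 0.1 s.
At the end, for the whole second after the job is handed in: The bin rests on its side on the bars, turned 97 to 135 degrees from upright, fin uppermost, both ends of its foot 0 to 75 mm out on the plinth side of the stop bar. All three cassettes lie within the tray's walls, past the bar, their middles out of the bin and under 75 mm high (angle between bin's own z axis and vertical between 1.7 and 2.35 rad and angle between bin's own y axis and vertical below 0.9 rad and y of bin_toe_a in the frame of station between 0 and 0.075 m and y of bin_toe_b in the frame of station between 0 and 0.075 m and linear speed of bin below 0.02 m/s and angular speed of bin below 0.2 rad/s and y of cassette0_mid in the frame of station between -0.296 and -0.008 m and x of cassette0_mid in the frame of station between -0.131 and 0.131 m and height (world z) of each of cassette0_mid, cassette1_mid, cassette2_mid below 0.075 m and (z of cassette0_mid in the frame of bin above 0.112 m or y of cassette0_mid in the frame of bin below -0.055 m) and y of cassette1_mid in the frame of station between -0.296 and -0.008 m and x of cassette1_mid in the frame of station between -0.131 and 0.131 m and (z of cassette1_mid in the frame of bin above 0.112 m or y of cassette1_mid in the frame of bin below -0.055 m) and y of cassette2_mid in the frame of station between -0.296 and -0.008 m and x of cassette2_mid in the frame of station between -0.131 and 0.131 m and (z of cassette2_mid in the frame of bin above 0.112 m or y of cassette2_mid in the frame of bin below -0.055 m)); the robot touches nothing.
It fails at once if the bin slams: it turns faster than 5 rad/s (angular speed of bin above 5 rad/s).
It fails at once if the bin is carried aloft: its foot is more than 120 mm above the plinth (height (world z) of any of bin_toe_a, bin_toe_b above 0.175 m).
It fails at once if the foot of the bin passes over the stop bar towards the tray (more than 30 mm beyond the bar's plinth-side face) (y of any of bin_toe_a, bin_toe_b in the frame of station below -0.03 m).
It fails at once if another thing on the bench (spray bottle, bowl, jar, brush, carton, scanner) is moved by more than 25 mm (distance of any of spray, bowl, jar, brush, carton, scanner from where it was at the start of the episode above 0.025 m).
It fails at once if the bin is rammed against the bar or pressed hard into the tray (over 60 N of contact) (contact force between bin and station above 60 N).
It also fails if it takes over 72 s, if anything falls off the work surface, if the arm or the gripper's body presses on something with over 40 N, if the wrist force passes 120 N, or if a joint passes its speed limit or range.

## Working session

There is one attempt and no reset: what is moved stays moved. The work goes in short steps, Python scripts to look and compute and a shell command to move; the robot and the scene stay as the last step left them, time stands still between calls to the robot, and variables do not carry over. Pictures are saved under pics/ and viewed, and the job is handed in when it is done.

```bash
mkdir -p pics; ls
python3 - <<'E'
from bench import sensors, imaging, manip
import cv2
for n in("side","top"):
    p,d=imaging.capture(n); cv2.imwrite(f"pics/{n}0.png",p[:,:,::-1])
    print(imaging.calibration(n))
print(sensors.read_state(), manip.hold_point_z)
E
```

```text
pics
{'mtx': array([[371.60630382,   0.        , 256.34498367],
       [  0.        , 371.60630382, 193.66690102],
       [  0.        ,   0.        ,   1.        ]]), 'distortion': array([-0.10871713,  0.        ,  0.        ,  0.        ,  0.        ]), 'origin': array([0.06512367, 0.78680033, 0.93422144]), 'rotation': array([ 0.28464177, -1.06822421, -2.43736727])}
{'mtx': array([[375.65268904,   0.        , 256.28002352],
       [  0.        , 375.65268904, 192.77849026],
       [  0.        ,   0.        ,   1.        ]]), 'distortion': array([-0.03167949,  0.        ,  0.        ,  0.        ,  0.        ]), 'origin': array([0.40291765, 0.00301348, 1.15313964]), 'rotation': array([ 0.08834688, -0.08472868, -1.59291642])}
{'time': 0.1, 'q': array([ 1.06582765,  0.53711202, -0.00443218,  1.53869471,  0.00259865,
        1.06729861, -0.07120694]), 'dq': array([-0.00149122, -0.00139854, -0.0004307 , -0.00065442,  0.0015288 ,
       -0.00339036,  0.00013599]), 'effort': array([ 2.27369601e-03, -5.72085214e+01,  9.93691720e-01, -2.52231538e+01,
       -5.61722741e-02,  1.34894316e-02,  3.28243843e-06]), 'ee_pos': array([ 0.27590383, -0.58796682,  0.23794379]), 'ee_rot': array([-3.06486641e+00, -6.83476609e-01,  6.87779402e-04]), 'wrist_force': array([ 0.64314849, -0.01201832, -0.99884851]), 'wrist_torque': array([ 0.00495655, -0.00038183,  0.03324408]), 'finger_gap': 0.08795916597847528} -0.0187
```

View pics/side0.png

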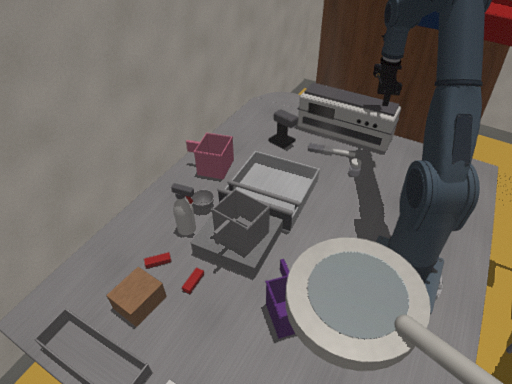

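View pics/top0.png

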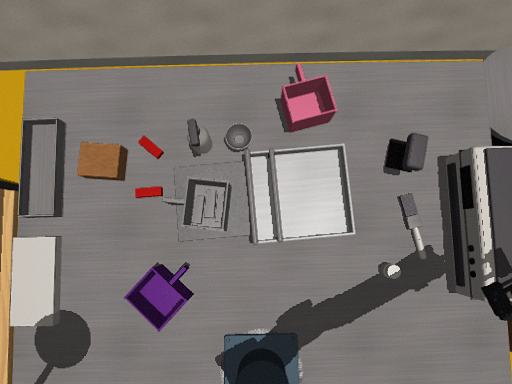

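The two views show the plinth at (210,203) top, with the steel bin at (206,203) and its fin pointing left (172,201). The bars are at x≈250 and x≈275, and the tray is to the right. The bin candidates are:
- grey steel at (206,203) top
- pink at (308,103)
- purple at (160,297)

The cassette candidates are the grey ones inside the steel bin at (206,205) and the red blocks at (150,147) and (148,192). By the description I choose the grey bin and its grey cassettes. The red block lies near the fin.

```bash
cat > h.py <<'E'
import numpy as np, cv2
from scipy.spatial.transform import Rotation as R
from bench import sensors, imaging, manip
def ray(n,uv):
    c=imaging.calibration(n); p=cv2.undistortPoints(np.array(uv,float).reshape(-1,1,2),c['mtx'],c['distortion']).reshape(-1,2)
    d=np.c_[p[:,0],-p[:,1],-np.ones(len(p))]
    return c['origin'],d@R.from_rotvec(c['rotation']).as_matrix().T
def onz(n,uv,z):
    o,d=ray(n,uv); return o+d*((z-o[2])/d[:,2])[:,None]
def dep(n,uv,D):
    o,d=ray(n,uv); z=np.array([D[int(v),int(u)] for u,v in np.array(uv).reshape(-1,2)]); return o+d*z[:,None]
def cloud(n,D):
    H,W=D.shape; u,v=np.meshgrid(np.arange(W),np.arange(H)); uv=np.c_[u.ravel(),v.ravel()]
    o,d=ray(n,uv); return (o+d*D.ravel()[:,None]).reshape(H,W,3)
def crop(p,x0,y0,x1,y1,s,f): cv2.imwrite(f,cv2.resize(p[y0:y1,x0:x1,::-1],None,fx=s,fy=s,interpolation=cv2.INTER_CUBIC))
E
python3 - <<'E'
from h import *
p,d=imaging.capture("top"); crop(p,110,120,270,250,5,"pics/ct1.png"); np.save("d_top.npy",d)
P=cloud("top",d)
for r in (150,175,190,200,203,210,220,235):
    print(r,[ (c,*(np.round(P[r,c]*1000).astype(int))) for c in range(160,300,10)])
p,d=imaging.capture("side"); crop(p,130,110,340,290,3.5,"pics/cs1.png"); np.save("d_side.npy",d)
E
```

```text
150 [(160, np.int64(668), np.int64(298), np.int64(19)), (170, np.int64(672), np.int64(272), np.int64(-2)), (180, np.int64(670), np.int64(240), np.int64(2)), (190, np.int64(669), np.int64(208), np.int64(2)), (200, np.int64(659), np.int64(170), np.int64(46)), (210, np.int64(669), np.int64(146), np.int64(-1)), (220, np.int64(668), np.int64(115), np.int64(0)), (230, np.int64(668), np.int64(84), np.int64(-5)), (240, np.int64(666), np.int64(52), np.int64(0)), (250, np.int64(665), np.int64(21), np.int64(0)), (260, np.int64(665), np.int64(-11), np.int64(-4)), (270, np.int64(649), np.int64(-39), np.int64(65)), (280, np.int64(651), np.int64(-70), np.int64(51)), (290, np.int64(652), np.int64(-100), np.int64(43))]
175 [(160, np.int64(593), np.int64(302), np.int64(1)), (170, np.int64(593), np.int64(272), np.int64(-3)), (180, np.int64(583), np.int64(229), np.int64(55)), (190, np.int64(582), np.int64(199), np.int64(56)), (200, np.int64(581), np.int64(170), np.int64(54)), (210, np.int64(580), np.int64(140), np.int64(56)), (220, np.int64(580), np.int64(111), np.int64(51)), (230, np.int64(579), np.int
[... 3892 characters left out ...]
0, np.int64(407), np.int64(302), np.int64(1)), (170, np.int64(407), np.int64(271), np.int64(2)), (180, np.int64(406), np.int64(229), np.int64(53)), (190, np.int64(405), np.int64(200), np.int64(52)), (200, np.int64(404), np.int64(171), np.int64(56)), (210, np.int64(404), np.int64(142), np.int64(56)), (220, np.int64(403), np.int64(112), np.int64(56)), (230, np.int64(402), np.int64(84), np.int64(53)), (240, np.int64(402), np.int64(54), np.int64(51)), (250, np.int64(401), np.int64(26), np.int64(1)), (260, np.int64(400), np.int64(-4), np.int64(0)), (270, np.int64(400), np.int64(-35), np.int64(4)), (280, np.int64(399), np.int64(-61), np.int64(69)), (290, np.int64(398), np.int64(-95), np.int64(3))]
```

View pics/ct1.png

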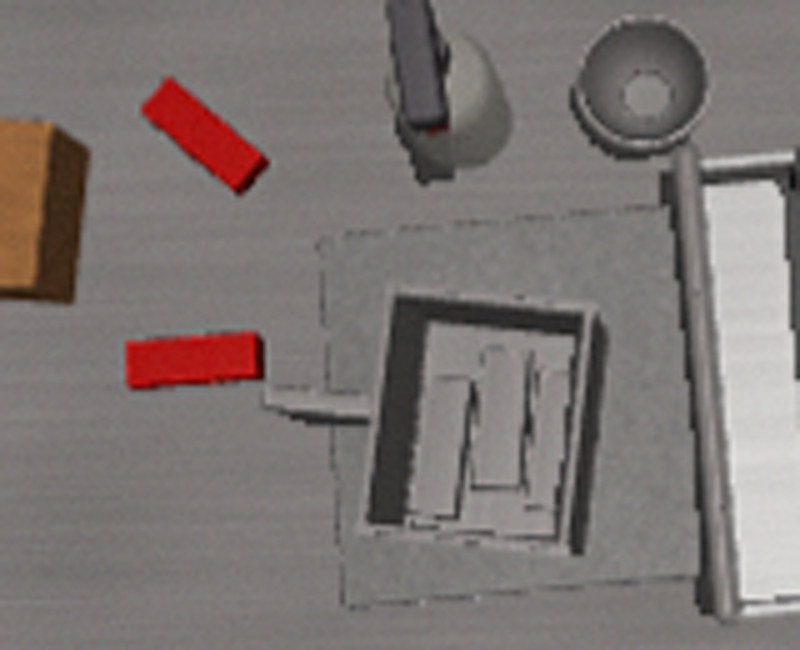

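View pics/cs1.png

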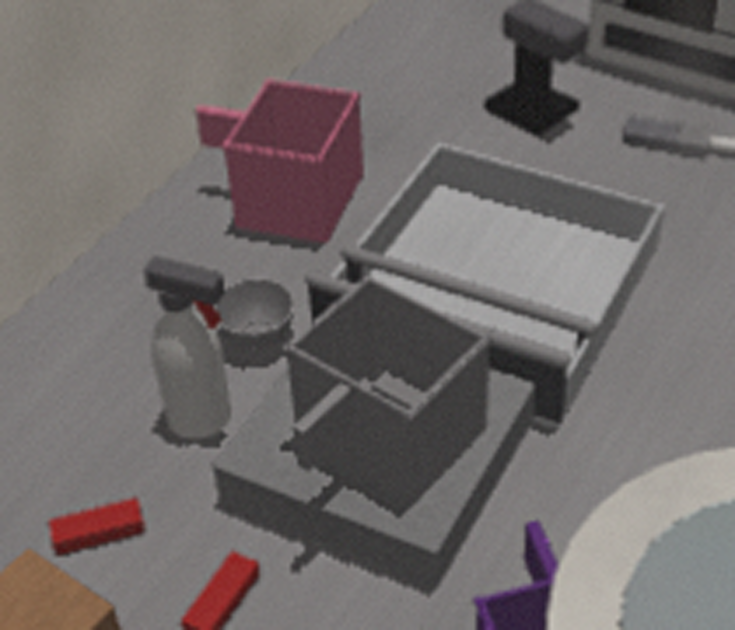

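```bash
cat > est.py <<'E'
from h import *
def px(c): return np.array(c,float)/5+np.array([110,120])-0.4
bar=onz("top",px([(684,150),(728,612)]),.092); print("bar",bar.round(4))
pl=onz("top",px([(320,240),(345,606),(667,207),(699,577)]),.055); print("plinth",pl.round(4))
ux=(bar[0]-bar[1])[:2]; print(np.linalg.norm(ux)); th1=np.arctan2(ux[1],ux[0])
a=(pl[0]-pl[1])[:2]; b=(pl[2]-pl[3])[:2];e=(pl[0]-pl[2])[:2]
for v in(a,b): print(np.linalg.norm(v),np.arctan2(v[1],v[0]))
print(np.linalg.norm(e),np.arctan2(e[1],e[0])-np.pi/2, th1)
rim=onz("top",px([(395,290),(597,302),(570,550),(360,530)]),.170); print("rim",rim.round(4),rim.mean(0))
for i,j in((0,3),(1,2)): v=(rim[i]-rim[j])[:2]; print(np.linalg.norm(v),np.arctan2(v[1],v[0]))
for i,j in((0,1),(3,2)): v=(rim[i]-rim[j])[:2]; print(np.linalg.norm(v),np.arctan2(v[1],v[0])-np.pi/2)
f=onz("top",px([(264,395),(369,408)]),.165); print("fin",f)
E
python3 est.py
```

```text
bar [[0.6457 0.0295 0.092 ]
 [0.3813 0.0104 0.092 ]]
plinth [[0.6052 0.2478 0.055 ]
 [0.389  0.2332 0.055 ]
 [0.6199 0.0413 0.055 ]
 [0.4011 0.027  0.055 ]]
0.2651408088200741
0.21662553943350063 0.06747500150710371
0.21927716258455254 0.06511499360530863
0.20708009631451882 0.07124600413136029 0.07237161208737405
rim [[0.5561 0.1823 0.17  ]
 [0.5471 0.0753 0.17  ]
 [0.4169 0.0914 0.17  ]
 [0.4298 0.2012 0.17  ]] [0.4874537  0.13754801 0.17      ]
0.12774518974309232 -0.14826400251628963
0.13121891105455313 -0.12342142101483486
0.10737778560809996 -0.0843131302518223
0.11047099973303438 -0.11721927586711889
fin [[0.50237871 0.25302912 0.165     ]
 [0.49414184 0.19722976 0.165     ]]
```

```bash
cat >> h.py <<'E'
def pose():
    s=sensors.read_state(); return np.array(s['ee_pos']),R.from_rotvec(s['ee_rot']),s
def rel(p,Rt):
    """target TCP pos (m, world), Rotation -> shift mm, rotvec in tool axes"""
    p0,R0,s=pose(); return (R0.inv().apply(np.array(p)-p0)*1000).round(1),(R0.inv()*Rt).as_rotvec().round(3)
def toolR(phi,yaw,sgn=1):
    """tool dir = (0,sin phi,-cos phi) in frame yawed by yaw; tool y along sgn*x of that frame"""
    z=np.array([0,np.sin(phi),-np.cos(phi)]);y=np.array([sgn,0,0]);x=np.cross(y,z)
    return R.from_rotvec([0,0,yaw])*R.from_matrix(np.c_[x,y,z])
def log():
    p,r,s=pose(); import json
    open('log.txt','a').write(json.dumps([list(map(float,s['q'])),list(map(float,p)),list(map(float,s['ee_rot']))])+'\n')
    print('t',s['time'],'q',s['q'].round(3),'p',p.round(4),'F',s['wrist_force'].round(1),'T',s['wrist_torque'].round(2),'gap',round(s['finger_gap']*1000,1))
E
python3 - <<'E'
from h import *
log()
for p in ([.55,-.25,.4],[.5,.25,.4]):
    for sg in(1,-1): print(p,sg,rel(p,toolR(0,-.125,sg)))
print(toolR(0,-.125,1).as_matrix())
E
```

```text
t 0.2 q [ 1.066  0.537 -0.004  1.538  0.003  1.067 -0.071] p [ 0.276  -0.5881  0.2382] F [-0.  -0.2 -0.5] T [ 0.02  0.02 -0.02] gap 87.8
[0.55, -0.25, 0.4] 1 (array([ 391.7, -189.8, -161.7]), array([-1.000e-03, -0.000e+00, -1.007e+00]))
[0.55, -0.25, 0.4] -1 (array([ 391.7, -189.8, -161.7]), array([-0.000e+00,  1.000e-03,  2.135e+00]))
[0.5, 0.25, 0.4] 1 (array([ 558.9, -663.7, -161.2]), array([-1.000e-03, -0.000e+00, -1.007e+00]))
[0.5, 0.25, 0.4] -1 (array([ 558.9, -663.7, -161.2]), array([-0.000e+00,  1.000e-03,  2.135e+00]))
[[ 0.12467473  0.99219767  0.        ]
 [ 0.99219767 -0.12467473  0.        ]
 [ 0.          0.         -1.        ]]
```

Raise first and travel partway, to learn the joint conventions.

```bash
python3 -m creep '[[[40,-20,-60],[0,0,0],88],[[80,-40,-110],[0,0,0],88],[[120,-60,-150],[0,0,0],88],[[180,-90,-160],[0,0,-0.15],88],[[240,-120,-160],[0,0,-0.3],88],[[300,-150,-160],[0,0,-0.45],88],[[350,-170,-160],[0,0,-0.6],88],[[392,-190,-160],[0,0,-0.75],88]]'; python3 -c "
from h import *; log()"
```

```text
time: 1.2
ee_pos: [0.5504, -0.2491, 0.3984]
ee_rot: [-2.598, -1.765, 0.0]
wrist_force: [-0.4, -0.7, -0.1]
finger_gap: 0.0878
t 1.2 q [ 0.564  0.356 -0.292  1.44   0.102  1.362 -0.11 ] p [ 0.5504 -0.2491  0.3984] F [-0.4 -0.7 -0.1] T [-0.05 -0.1  -0.03] gap 87.8
```

```bash
python3 -c "
from h import *
for p,ph in(([.53,0,.4],0),([.53,.2,.38],-.3),([.53,.3,.36],-.6)): print(p,rel(p,toolR(ph,-.125,1)))"
```

```text
[0.53, 0, 0.4] (array([ 224.1, -110.7,   -1.4]), array([-0.001, -0.   , -0.252]))
[0.53, 0.2, 0.38] (array([ 410. , -184.4,   18.7]), array([-0.038, -0.299, -0.25 ]))
[0.53, 0.3, 0.36] (array([ 502.9, -221.2,   38.8]), array([-0.076, -0.597, -0.245]))
```

```bash
python3 -m creep '[[[56,-28,0],[0,0,-0.06],88],[[112,-55,0],[0,0,-0.12],88],[[168,-83,0],[0,0,-0.18],88],[[224,-111,0],[0,0,-0.25],88]]'; python3 -c "
from h import *; log()"
python3 -m creep '[[[47,-18,5],[-0.01,-0.07,0],88],[[94,-37,10],[-0.02,-0.15,0],88],[[140,-55,15],[-0.03,-0.22,0],88],[[186,-74,20],[-0.04,-0.3,0],88]]'; python3 -c "
from h import *; log()
for p,ph in(([.53,.3,.36],-.6),([.52,.35,.32],-.9)): print(p,rel(p,toolR(ph,-.125,1)))"
```

```text
time: 1.7
ee_pos: [0.5293, 0.0004, 0.3985]
ee_rot: [-2.356, -2.078, -0.0]
wrist_force: [0.2, 0.4, 0.7]
finger_gap: 0.0879
t 1.7 q [ 0.302  0.227 -0.466  1.621  0.104  1.319 -0.306] p [5.293e-01 4.000e-04 3.985e-01] F [0.2 0.4 0.7] T [ 0.01 -0.11  0.01] gap 87.9
time: 2.2
ee_pos: [0.4788, 0.1953, 0.3788]
ee_rot: [2.174, 1.914, -0.291]
wrist_force: [0.9, 0.4, -0.6]
finger_gap: 0.088
t 2.2 q [-0.177  0.329 -0.585  1.595  0.403  1.494 -0.96 ] p [0.4788 0.1953 0.3788] F [ 0.9  0.4 -0.6] T [ 0.22 -0.17  0.01] gap 88.0
[0.53, 0.3, 0.36] (array([111.2,  37.5, -13.3]), array([ 0.039, -0.298, -0.014]))
[0.52, 0.35, 0.32] (array([169.1,  19.9,   9.8]), array([ 0.037, -0.598, -0.02 ]))
```

```bash
cat > kin.py <<'E'
import numpy as np, json, itertools
from scipy.spatial.transform import Rotation as R
from scipy.optimize import least_squares
def fk(q,x,s):
    c,c7,d1,a,e,e2,b,w,t=x
    r=R.from_euler('z',s[0]*q[0]+c); p=np.array([0,0,d1])
    r=r*R.from_euler('y',q[1])*R.from_euler('z',s[1]*q[2]); p=p+r.apply([e,0,a])
    r=r*R.from_euler('y',q[3]); p=p+r.apply([-e2,0,0])
    r=r*R.from_euler('z',s[2]*q[4]); p=p+r.apply([0,0,b])
    r=r*R.from_euler('y',q[5]); 
    r7=r*R.from_euler('z',s[3]*q[6]+c7); p=p+r.apply([w,0,t]); return p,r7
def load(): return [(np.array(a),np.array(b),R.from_rotvec(c)) for a,b,c in map(json.loads,open('log.txt'))]
def fit(verbose=True):
    L=load(); best=None
    for s in itertools.product((-1,),(1,-1),(1,-1),(1,-1)):
        for c70 in(0,1.57,3.14,-1.57):
            f=lambda x:np.concatenate([np.r_[(lambda P:np.r_[(P[0]-p)*5,(P[1].inv()*r).as_rotvec()])(fk(q,x,s))] for q,p,r in L])
            x0=[0,c70,.3,.4,0,0,.4,0,.2]
            o=least_squares(lambda x:np.r_[f(x),.002*(x-x0)],x0)
            o_=np.sqrt((f(o.x)**2).mean())
            if best is None or o_<best[0]: best=(o_,o.x,s)
    if verbose: print('rms',best[0],best[1].round(4),best[2])
    return best
QL=np.array([[-2.7,2.7],[-.37,2.16],[-1.27,1.26],[.24,2.4],[-1.31,4.45],[.19,1.91],[-2.76,2.76]])
def ik(p,r,x,s,q0,wt=.02):
    f=lambda q:(lambda P:np.r_[(P[0]-p)*5,(P[1].inv()*r).as_rotvec(),wt*(q-q0)])(fk(q,x,s))
    o=least_squares(f,np.clip(q0,QL[:,0]+.02,QL[:,1]-.02),bounds=(QL[:,0]+.01,QL[:,1]-.01))
    e=f(o.x); return o.x,np.linalg.norm(e[:3])/5,np.linalg.norm(e[3:6])
E
python3 -c "
from kin import *; fit()"
```

```text
rms 0.006352185717559784 [-0.0709  1.5007  0.3158  0.5257 -0.007   0.004   0.4374 -0.0042  0.3255] (-1, -1, -1, -1)
```

```bash
cat > traj.py <<'E'
from h import *
O=np.array([.513,.028,0]); YS=.069; HOLD=.0187
S=R.from_rotvec([0,0,YS])
def bin_pt(yb,zb,th,h):
    n=np.array([np.cos(th),np.sin(th)]);u=np.array([-np.sin(th),np.cos(th)])
    return np.array([-8,85])+8*n+(yb+55)*n+(zb-h)*u
def tcp(gy,gz,phi,gx=0.,yaw=YS,sgn=1):
    """world TCP pose with grasp point at station (gx,gy,gz) mm"""
    Rt=toolR(phi,yaw,sgn); g=O+S.apply(np.array([gx,gy,gz])/1000)
    return g+Rt.apply([0,0,HOLD]),Rt
def grip(th,h): return bin_pt(95,85,th,h)
E
python3 - <<'E'
from kin import *
import traj as T
rms,x,s=fit()
q=load()[-1][0]
for phi0 in(-1.3,-1.1,-.9,-.7,-.5):
    print('phi0',phi0); qq=q
    p,r=T.tcp(205,140,phi0,-15,yaw=-.125); qq,e1,e2=ik(p,r,x,s,qq); print('grasp',qq.round(2),round(e1,3),round(e2,3))
    for th in np.arange(0,2.41,.4):
        g=T.grip(th,30+4*th); p,r=T.tcp(*g,phi0+th,-5); qq,e1,e2=ik(p,r,x,s,qq)
        print(round(th,1),p.round(3),qq.round(2),round(e1,3),round(e2,3))
E
```

```text
rms 0.006352185717559784 [-0.0709  1.5007  0.3158  0.5257 -0.007   0.004   0.4374 -0.0042  0.3255] (-1, -1, -1, -1)
phi0 -1.3
grasp [-0.77  1.09 -0.15  1.38  0.73  1.9  -1.31] 0.0 0.001
0.0 [0.499 0.159 0.135] [-0.75  1.02 -0.15  1.59  0.9   1.74 -1.31] 0.0 0.0
0.4 [0.501 0.129 0.184] [-0.57  0.71 -0.25  1.75  0.82  1.47 -1.17] 0.0 0.0
0.8 [0.504 0.083 0.218] [-0.28  0.46 -0.32  1.86  0.65  1.17 -0.87] 0.0 0.0
1.2 [0.508 0.028 0.232] [ 0.13  0.33 -0.39  1.91  0.28  0.95 -0.35] 0.0 0.001
1.6 [ 0.512 -0.028  0.224] [ 0.57  0.42 -0.53  1.88 -0.1   0.97  0.2 ] 0.0 0.001
2.0 [ 0.515 -0.077  0.195] [ 0.85  0.68 -0.62  1.77 -0.28  1.12  0.52] 0.0 0.0
2.4 [ 0.518 -0.111  0.15 ] [ 0.97  1.01 -0.65  1.62 -0.36  1.32  0.67] 0.0 0.0
phi0 -1.1
grasp [-0.67  1.   -0.29  1.45  0.74  1.79 -1.36] 0.0 0.0
0.0 [0.499 0.161 0.132] [-0.63  0.93 -0.3   1.65  0.9   1.65 -1.32] 0.0 0.0
0.4 [0.501 0.132 0.181] [-0.39  0.64 -0.41  1.8   0.8   1.36 -1.14] 0.0 0.0
0.8 [0.504 0.087 0.217] [-0.04  0.42 -0.5   1.89  0.55  1.07 -0.76] 0.0 0.0
1.2 [0.508 0.032 0.232] [ 0.44  0.37 -0.65  1.91  0.16  0.93 -0.2 ] 0.0 0
[... 1378 characters left out ...]
 0.0 0.0
2.4 [ 0.517 -0.109  0.161] [ 1.17  1.53 -1.03  1.47 -0.28  1.53  0.47] 0.0 0.0
phi0 -0.5
grasp [-0.41  0.72 -0.45  1.72  0.64  1.26 -1.3 ] 0.0 0.0
0.0 [0.498 0.168 0.124] [-0.34  0.67 -0.45  1.83  0.76  1.16 -1.15] 0.0 0.0
0.4 [0.5   0.142 0.177] [ 0.08  0.48 -0.64  1.92  0.48  0.92 -0.76] 0.0 0.001
0.8 [0.503 0.098 0.217] [ 0.64  0.51 -0.96  1.94  0.15  0.86 -0.28] 0.0 0.001
1.2 [0.507 0.042 0.236] [ 1.    0.76 -1.15  1.88 -0.02  0.97  0.03] 0.0 0.0
1.6 [ 0.511 -0.017  0.233] [ 1.15  1.08 -1.18  1.77 -0.11  1.15  0.22] 0.0 0.0
2.0 [ 0.515 -0.07   0.208] [ 1.2   1.4  -1.16  1.61 -0.18  1.36  0.34] 0.0 0.0
2.4 [ 0.517 -0.109  0.164] [ 1.2   1.7  -1.14  1.44 -0.28  1.58  0.4 ] 0.0 0.0
```

```bash
python3 -c "
from traj import *
Rt=toolR(-1.05,-.125); g=np.array([.4993,.2318,.140]); t=g+Rt.apply([0,0,HOLD]); a=t-Rt.apply([0,0,.11])
print(a,rel(a,Rt)); print(t,rel(t,Rt))"
```

```text
[0.50917371 0.31037783 0.18542824] (array([170.3,   8.4, 150. ]), array([ 0.036, -0.748, -0.023]))
[0.49727767 0.21570575 0.13069542] (array([ 95.5,   5.7, 230.6]), array([ 0.036, -0.748, -0.023]))
```

```bash
python3 -m creep '[[[50,2,20],[0.005,-0.12,0],70],[[100,4,45],[0.01,-0.24,-0.005],70],[[130,6,75],[0.02,-0.37,-0.01],70],[[150,7,100],[0.025,-0.5,-0.015],70],[[160,8,125],[0.03,-0.63,-0.02],70],[[170,8,150],[0.036,-0.748,-0.023],70],[[170,8,150],[0.036,-0.748,-0.023],70]]'; python3 -c "
from traj import *; log()
p,d=imaging.capture('top'); crop(p,110,120,270,250,5,'pics/ct2.png')
p,d=imaging.capture('side'); crop(p,130,110,340,290,3.5,'pics/cs2.png')
Rt=toolR(-1.05,-.125); g=np.array([.4993,.2318,.140]); t=g+Rt.apply([0,0,HOLD]); print(rel(t,Rt))
import kin; kin.fit()"
```

```text
time: 3.08
ee_pos: [0.5072, 0.3103, 0.1821]
ee_rot: [1.686, 1.493, -0.988]
wrist_force: [0.6, 0.2, -0.2]
finger_gap: 0.07
t 3.075 q [-0.872  1.052 -0.031  1.13   0.531  1.908 -1.105] p [0.5072 0.3103 0.1821] F [ 0.6  0.2 -0.2] T [ 0.77 -0.2  -0.01] gap 70.0
(array([  0.2,   0.6, 110.7]), array([ 0.001, -0.002,  0.001]))
rms 0.013916747527257096 [-0.068   1.5103  0.3225  0.5225 -0.0187  0.0102  0.4488 -0.0039  0.3354] (-1, -1, -1, -1)
```

View pics/ct2.png

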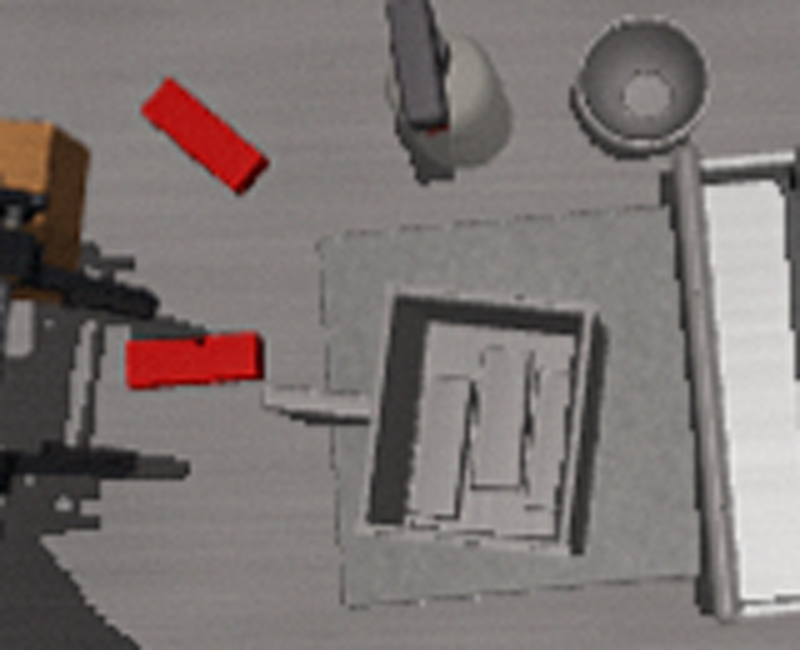

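View pics/cs2.png

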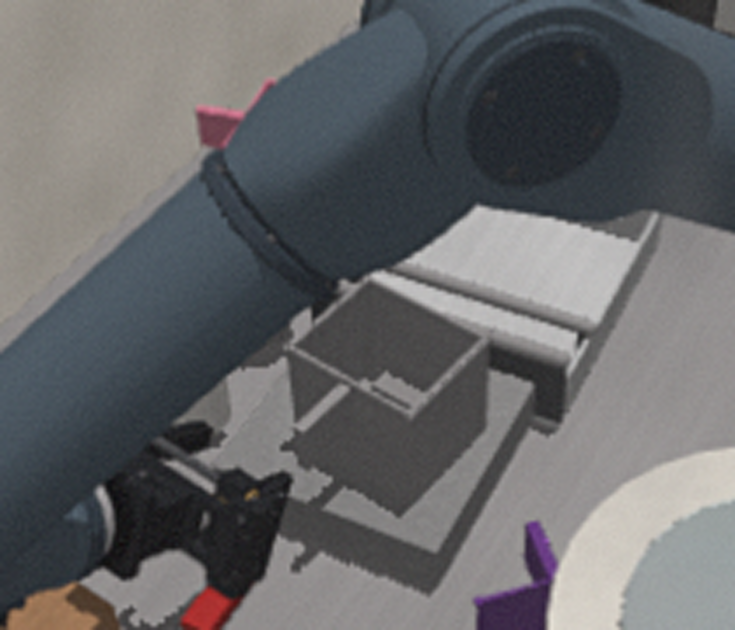

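The view shows the fingers at crop (150,300) and (185,468), straddling the line of the fin at (264,395). The bin is unmoved. I advance along the tool axis.

```bash
python3 -m creep '[[[0,0,40],[0,0,0],70],[[0,0,75],[0,0,0],70],[[0,0,95],[0,0,0],70],[[0,0,110],[0,0,0],70],[[0,0,110],[0,0,0],70]]'; python3 -c "
from traj import *; log()
p,d=imaging.capture('top'); crop(p,110,120,270,250,5,'pics/ct3.png')
p,d=imaging.capture('side'); crop(p,130,110,340,290,3.5,'pics/cs3.png')"
```

```text
time: 3.8
ee_pos: [0.4972, 0.2157, 0.1322]
ee_rot: [1.7, 1.498, -0.98]
wrist_force: [0.2, 0.0, 1.2]
finger_gap: 0.07
t 3.8 q [-0.791  0.996 -0.036  1.394  0.561  1.692 -1.17 ] p [0.4972 0.2157 0.1322] F [0.2 0.  1.2] T [ 0.78 -0.15 -0.04] gap 70.0
```

View pics/ct3.png

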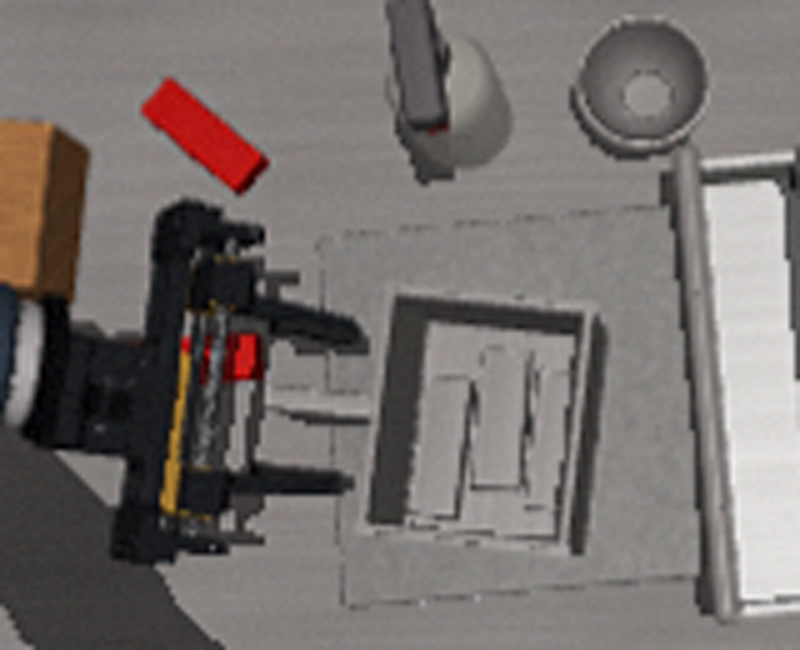

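View pics/cs3.png

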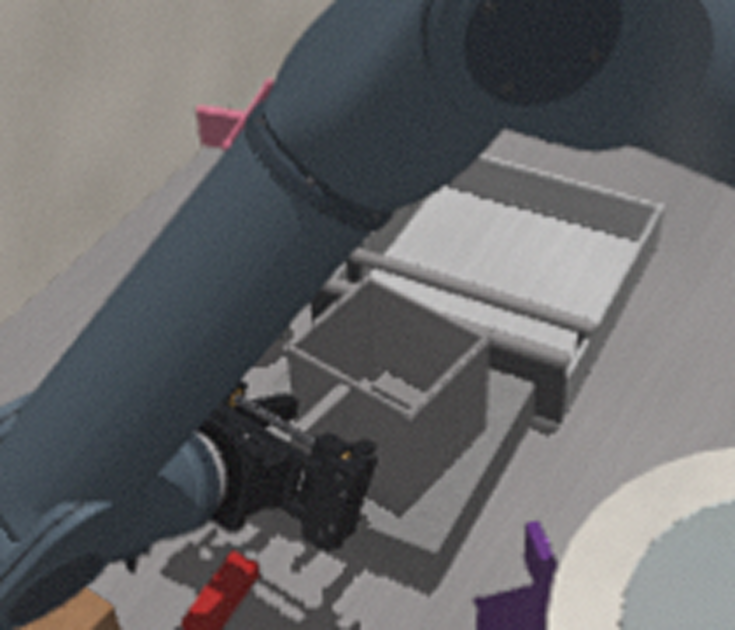

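The fin lies centred between the fingers: fingers at crop y 335 and 482, fin at y 405, x 270–370. I close on it.

```bash
python3 -m creep '[[[0,0,0],[0,0,0],20],[[0,0,0],[0,0,0],20],[[0,0,0],[0,0,0],20],[[0,0,0],[0,0,0],5],[[0,0,0],[0,0,0],5],[[0,0,0],[0,0,0],5]]'; python3 -c "
from traj import *; log()"
```

```text
time: 4.65
ee_pos: [0.4971, 0.2172, 0.1319]
ee_rot: [1.698, 1.5, -0.978]
wrist_force: [-1.0, 0.4, 0.1]
finger_gap: 0.0121
t 4.65 q [-0.795  0.997 -0.033  1.392  0.559  1.692 -1.169] p [0.4971 0.2172 0.1319] F [-1.   0.4  0.1] T [ 0.9   0.07 -0.45] gap 12.1
```

```bash
cat > slide.py <<'E'
from traj import *
import sys
p,r,s=pose(); z=r.as_matrix()[:,2]; y=r.as_matrix()[:,1]
g=p-HOLD*z; gs=S.inv().apply(g-O)*1000
print('grasp st',gs.round(1),'yaw',np.arctan2(y[1],y[0]).round(3),'phi',np.arctan2(np.hypot(*z[:2])*np.sign(z[1]),-z[2]).round(3))
E
cat slide.py > s1.py
cat >> s1.py <<'E'
p0,Rt=tcp(162,gs[2],-1.05,-6); print(rel(p0,Rt))
E
python3 s1.py
```

```text
grasp st [  0.3 205.7 141.3] yaw -0.124 phi -1.045
(array([-22.1,   5.3,  37.9]), array([-0.167, -0.004, -0.097]))
```

```bash
python3 -m creep '[[[-2,0.5,3.5],[-0.014,0,-0.008],5],[[-4,1,7],[-0.03,0,-0.017],5],[[-6.5,1.5,11],[-0.047,-0.001,-0.027],5],[[-9,2,15],[-0.064,-0.001,-0.037],5],[[-11.5,2.7,19.5],[-0.082,-0.002,-0.048],5],[[-14,3.3,24],[-0.1,-0.002,-0.058],5],[[-16.5,4,28.5],[-0.12,-0.003,-0.07],5],[[-19,4.6,33],[-0.14,-0.004,-0.082],5],[[-21,5.1,36.2],[-0.157,-0.004,-0.092],5],[[-22,5.3,38],[-0.167,-0.004,-0.097],5],[[-22,5.3,38],[-0.167,-0.004,-0.097],5]]'; python3 slide.py; python3 -c "
from traj import *; log()
p,d=imaging.capture('top'); crop(p,130,130,280,250,5,'pics/ct4.png')"
```

```text
time: 6.02
ee_pos: [0.4968, 0.1726, 0.132]
ee_rot: [1.517, 1.626, -0.879]
wrist_force: [-1.5, 1.2, 0.5]
finger_gap: 0.0114
grasp st [ -6.2 161.5 141.3] yaw 0.069 phi -1.05
t 6.025 q [-0.803  0.912 -0.041  1.606  0.701  1.533 -1.152] p [0.4968 0.1726 0.132 ] F [-1.5  1.2  0.5] T [ 1.17  0.15 -0.34] gap 11.4
```

View pics/ct4.png

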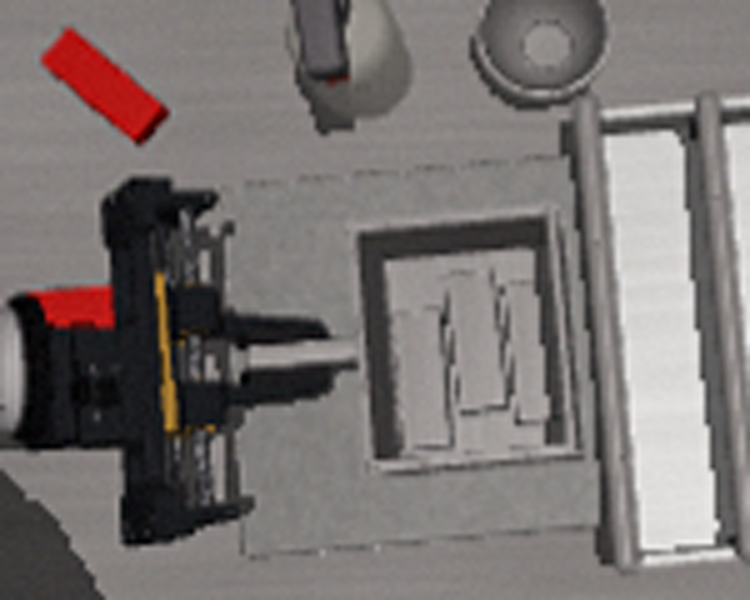

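The bin is now nearly parallel to the bar: front rim from (552,207) to (582,460), bar from (585,100) to (627,565). I measure the angle and the gap.

Run:
```python
from traj import *
def px(c): return np.array(c,float)/5+130-0.4
def st(P): return S.inv().apply(P-O)*1000
rim=st(onz("top",px([(357,228),(554,208),(583,458),(370,472)]),.170)); print(rim.round(1))
for i,j in((0,3),(1,2)): v=rim[i]-rim[j]; print(np.linalg.norm(v[:2]).round(1),np.arctan2(v[1],v[0]).round(3))
b=st(onz("top",px([(587,102),(627,562)]),.092)); print('bar',b.round(1), np.arctan2(*(b[0]-b[1])[[1,0]]))
```

```text
[[ 57.  117.7 170. ]
 [ 57.9  12.7 170. ]
 [-75.2   9.3 170. ]
 [-72.2 120.8 170. ]]
129.2 -0.024
133.2 0.026
bar [[ 131.2   -9.2   92. ]
 [-132.6   -7.9   92. ]] -0.004851260168539164
```

```bash
python3 -m creep '[[[-1,0,1.75],[0,0,0],5],[[-2,0,3.5],[0,0,0],5],[[-3,0,5.2],[0,0,0],5],[[-4,0,7],[0,0,0],5],[[-4,0,7],[0,0,0],5]]';python3 slide.py; python3 -m creep '[[[-0.5,0,0.9],[0,0,0],5],[[-0.5,0,0.9],[0,0,0],5],[[-1,0,1.7],[0,0,0],5],[[-1,0,1.7],[0,0,0],5]]'; python3 slide.py
```

```text
time: 6.7
ee_pos: [0.4976, 0.1641, 0.132]
ee_rot: [1.517, 1.625, -0.88]
wrist_force: [0.9, 2.1, 0.9]
finger_gap: 0.0123
grasp st [ -6.  153.  141.3] yaw 0.069 phi -1.051
time: 7.2
ee_pos: [0.4977, 0.1621, 0.132]
ee_rot: [1.517, 1.625, -0.88]
wrist_force: [-0.1, 3.7, 1.1]
finger_gap: 0.0113
grasp st [ -6.  151.  141.3] yaw 0.069 phi -1.051
```

```bash
python3 -m creep '[[[-0.5,0,0.9],[0,0,0],5],[[-0.5,0,0.9],[0,0,0],5],[[-1,0,1.7],[0,0,0],5],[[-1,0,1.7],[0,0,0],5]]'; python3 slide.py
```

```text
time: 7.7
ee_pos: [0.4979, 0.1599, 0.132]
ee_rot: [1.517, 1.625, -0.88]
wrist_force: [0.3, 4.2, 1.2]
finger_gap: 0.0119
grasp st [ -6.  148.9 141.3] yaw 0.068 phi -1.051
```

```bash
python3 -m creep '[[[-0.5,0,0.9],[0,0,0],5],[[-0.5,0,0.9],[0,0,0],5],[[-1,0,1.7],[0,0,0],5],[[-1,0,1.7],[0,0,0],5]]'; python3 slide.py;python3 -c "
from traj import *; log()
p,d=imaging.capture('top'); crop(p,130,130,280,250,5,'pics/ct5.png')"
```

```text
time: 8.2
ee_pos: [0.4979, 0.1598, 0.1319]
ee_rot: [1.518, 1.628, -0.877]
wrist_force: [-1.7, 11.0, 3.4]
finger_gap: 0.0118
grasp st [ -6.  148.8 141.3] yaw 0.07 phi -1.048
t 8.2 q [-0.791  0.901 -0.038  1.631  0.711  1.514 -1.153] p [0.4979 0.1598 0.1319] F [-1.7 11.   3.4] T [ 1.35  0.02 -0.12] gap 11.8
```

View pics/ct5.png

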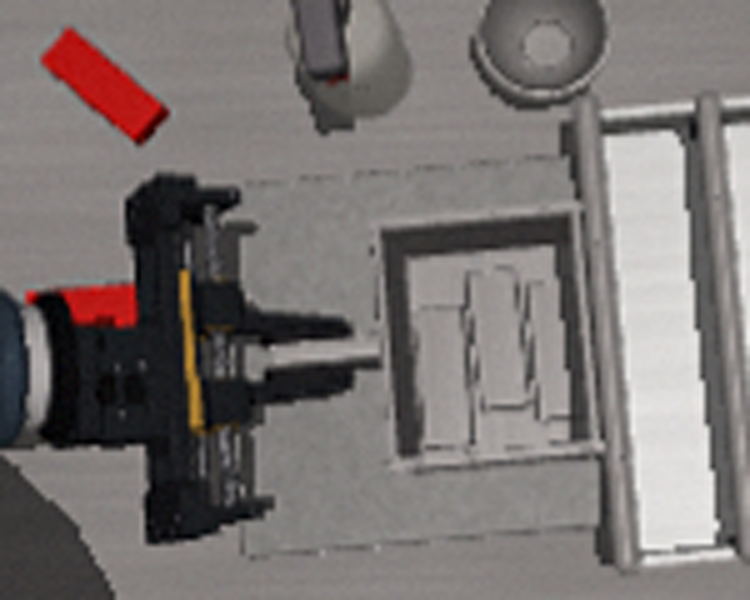

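Both foot ends meet the bar at 11 N: the rim from (580,205) to (605,455) is parallel to the bar and flush with it. I work out the tipping arc next: first about the stop bar, then about the cradle bar beyond 1.87 rad.

```bash
cat > arc.py <<'E'
from traj import *
import sys
# grip point in bin, from contact pose
YB,ZB,PH0,GX=93.8,86.3,-1.048,-6.
def pt(yb,zb,th,h):
    if th<=1.868: return bin_pt(yb,zb,th,h)
    n=np.array([np.cos(th),np.sin(th)]);u=np.array([-np.sin(th),np.cos(th)])
    return np.array([-80,63])+8*n+(yb+55)*n+(zb-h-75.3)*u
def hh(th): return 30+min(th,1.87)*1.07
if __name__=="__main__":
    hs=float(sys.argv[1]) if sys.argv[1]!='-' else None; ths=[float(a) for a in sys.argv[2:]]
    for th in ths:
        h=hs if hs else hh(th)
        p,Rt=tcp(*pt(YB,ZB,th,h),PH0+th,GX); a,b=rel(p,Rt); t=pt(-55,0,th,h)
        print(th,'rows',a.tolist(),b.tolist(),'toe',t.round(0))
E
python3 arc.py - 0 .05 .1 .15 .2 .25 .3 .35 .4
```

```text
0.0 rows [-0.0, 0.0, -0.1] [0.001, 0.0, 0.0] toe [ 0. 55.]
0.05 rows [-7.3, 0.0, -1.3] [0.001, 0.05, 0.001] toe [ 1. 55.]
0.1 rows [-14.6, -0.0, -2.2] [0.001, 0.1, 0.001] toe [ 3. 56.]
0.15 rows [-21.9, -0.0, -2.8] [0.001, 0.15, 0.001] toe [ 4. 56.]
0.2 rows [-29.3, -0.0, -3.0] [0.001, 0.2, 0.001] toe [ 6. 57.]
0.25 rows [-36.6, -0.0, -2.8] [0.001, 0.25, 0.001] toe [ 7. 58.]
0.3 rows [-43.9, -0.0, -2.2] [0.001, 0.3, 0.001] toe [ 9. 58.]
0.35 rows [-51.2, -0.0, -1.3] [0.001, 0.35, 0.001] toe [10. 59.]
0.4 rows [-58.5, -0.0, -0.0] [0.001, 0.4, 0.001] toe [11. 60.]
```

```bash
python3 -m creep '[[[-3.6,0,-0.7],[0,0.025,0],5],[[-7.3,0,-1.3],[0,0.05,0],5],[[-11,0,-1.8],[0,0.075,0],5],[[-14.6,0,-2.2],[0,0.1,0],5],[[-22,0,-2.8],[0,0.15,0],5],[[-29.3,0,-3],[0,0.2,0],5],[[-29.3,0,-3],[0,0.2,0],5]]'; python3 slide.py; python3 -c "
from traj import *; log()
p,d=imaging.capture('top'); crop(p,130,130,280,250,5,'pics/ct6.png')
p,d=imaging.capture('side'); crop(p,130,110,340,290,3.5,'pics/cs6.png')"; python3 arc.py - .25 .3 .35 .4 .45 .5 .55 .6
```

```text
time: 9.12
ee_pos: [0.4987, 0.1466, 0.1597]
ee_rot: [1.652, 1.767, -0.744]
wrist_force: [0.8, 1.8, -4.2]
finger_gap: 0.0119
grasp st [ -6.1 133.3 172.1] yaw 0.068 phi -0.847
t 9.125 q [-0.697  0.736 -0.081  1.721  0.674  1.385 -1.082] p [0.4987 0.1466 0.1597] F [ 0.8  1.8 -4.2] T [ 1.69  0.04 -0.04] gap 11.9
0.25 rows [-6.7, 0.1, -1.5] [0.0, 0.052, 0.0] toe [ 7. 58.]
0.3 rows [-14.0, 0.1, -2.5] [0.0, 0.102, 0.0] toe [ 9. 58.]
0.35 rows [-21.3, 0.1, -3.0] [0.0, 0.152, 0.0] toe [10. 59.]
0.4 rows [-28.7, 0.1, -3.2] [0.0, 0.202, 0.0] toe [11. 60.]
0.45 rows [-36.0, 0.1, -3.0] [0.0, 0.252, 0.0] toe [12. 61.]
0.5 rows [-43.3, 0.1, -2.4] [0.0, 0.302, 0.0] toe [14. 62.]
0.55 rows [-50.6, 0.1, -1.5] [0.0, 0.352, 0.0] toe [15. 63.]
0.6 rows [-57.9, 0.1, -0.2] [0.0, 0.402, 0.0] toe [16. 64.]
```

View pics/cs6.png

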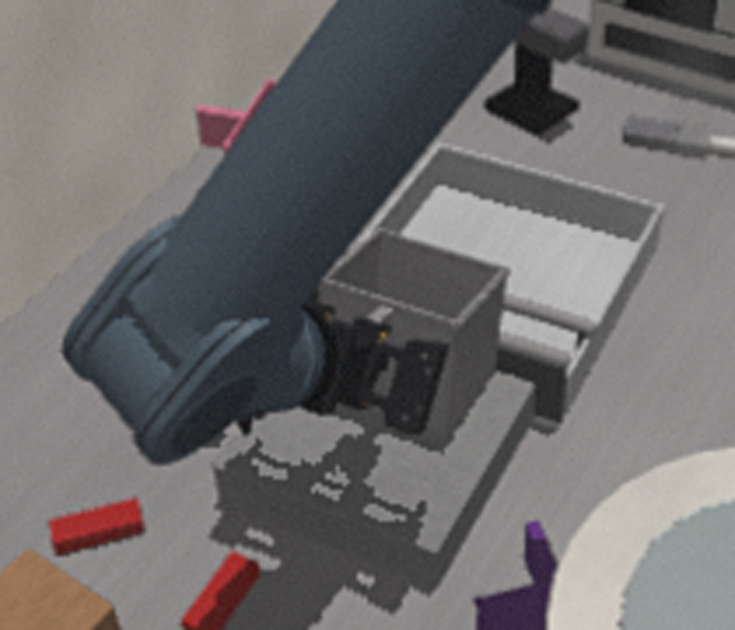

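The bin is tipping with the gripper; the rim is at (415,260) and its rear edge is up. The grip force is low, so I continue.

```bash
python3 -m creep '[[[-6.7,0,-1.5],[0,0.052,0],5],[[-14,0,-2.5],[0,0.102,0],5],[[-21.3,0,-3],[0,0.152,0],5],[[-28.7,0,-3.2],[0,0.202,0],5],[[-36,0,-3],[0,0.252,0],5],[[-43.3,0,-2.4],[0,0.302,0],5],[[-50.6,0,-1.5],[0,0.352,0],5],[[-57.9,0,-0.2],[0,0.402,0],5],[[-57.9,0,-0.2],[0,0.402,0],5]]'; python3 slide.py; python3 -c "
from traj import *; log()"; python3 arc.py - .65 .7 .75 .8 .85 .9 .95 1.0 1.05 1.1
```

```text
time: 10.35
ee_pos: [0.5014, 0.1075, 0.2036]
ee_rot: [1.901, 2.031, -0.432]
wrist_force: [-0.7, -0.2, -6.8]
finger_gap: 0.0115
grasp st [ -6.1  88.2 220.4] yaw 0.067 phi -0.448
t 10.35 q [-0.427  0.461 -0.16   1.854  0.513  1.122 -0.806] p [0.5014 0.1075 0.2036] F [-0.7 -0.2 -6.8] T [1.36 0.02 0.  ] gap 11.5
0.65 rows [-5.2, 0.1, -1.2] [-0.0, 0.05, -0.003] toe [17. 65.]
0.7 rows [-12.5, 0.1, -2.2] [-0.0, 0.1, -0.003] toe [18. 67.]
0.75 rows [-19.8, 0.2, -2.7] [-0.0, 0.15, -0.003] toe [19. 68.]
0.8 rows [-27.1, 0.2, -3.0] [-0.0, 0.2, -0.003] toe [20. 69.]
0.85 rows [-34.5, 0.2, -2.8] [0.0, 0.25, -0.003] toe [21. 71.]
0.9 rows [-41.8, 0.2, -2.3] [0.0, 0.3, -0.003] toe [21. 72.]
0.95 rows [-49.1, 0.2, -1.4] [0.0, 0.35, -0.003] toe [22. 73.]
1.0 rows [-56.3, 0.3, -0.2] [0.0, 0.4, -0.003] toe [22. 75.]
1.05 rows [-63.5, 0.3, 1.4] [0.0, 0.45, -0.003] toe [23. 76.]
1.1 rows [-70.6, 0.3, 3.4] [0.0, 0.5, -0.003] toe [23. 78.]
```

```bash
python3 -m creep '[[[-5.2,0,-1.2],[0,0.05,-0.003],5],[[-12.5,0,-2.2],[0,0.1,-0.003],5],[[-19.8,0.2,-2.7],[0,0.15,-0.003],5],[[-27.1,0.2,-3],[0,0.2,-0.003],5],[[-34.5,0.2,-2.8],[0,0.25,-0.003],5],[[-41.8,0.2,-2.3],[0,0.3,-0.003],5],[[-49.1,0.2,-1.4],[0,0.35,-0.003],5],[[-56.3,0.3,-0.2],[0,0.4,-0.003],5],[[-63.5,0.3,1.4],[0,0.45,-0.003],5],[[-70.6,0.3,3.4],[0,0.5,-0.003],5],[[-70.6,0.3,3.4],[0,0.5,-0.003],5]]'; python3 slide.py; python3 -c "
from traj import *; log()
p,d=imaging.capture('top'); crop(p,130,130,280,250,5,'pics/ct7.png')
p,d=imaging.capture('side'); crop(p,130,110,340,290,3.5,'pics/cs7.png')"; python3 arc.py - 1.15 1.2 1.25 1.3 1.35 1.4 1.45 1.5 1.55 1.6
```

```text
time: 11.72
ee_pos: [0.5051, 0.0415, 0.2307]
ee_rot: [-2.118, -2.267, -0.051]
wrist_force: [0.0, 0.5, -5.3]
finger_gap: 0.0116
grasp st [ -6.9  13.  249.4] yaw 0.068 phi 0.051
t 11.725 q [ 0.066  0.318 -0.246  1.907  0.032  0.923 -0.119] p [0.5051 0.0415 0.2307] F [ 0.   0.5 -5.3] T [-0.1   0.01  0.02] gap 11.6
1.15 rows [-7.3, 0.7, -1.9] [-0.002, 0.051, 0.001] toe [24. 80.]
1.2 rows [-14.6, 0.7, -2.8] [-0.002, 0.101, 0.001] toe [24. 81.]
1.25 rows [-21.9, 0.7, -3.4] [-0.002, 0.151, 0.001] toe [24. 83.]
1.3 rows [-29.3, 0.7, -3.6] [-0.002, 0.201, 0.001] toe [24. 84.]
1.35 rows [-36.6, 0.7, -3.5] [-0.002, 0.251, 0.001] toe [24. 86.]
1.4 rows [-43.9, 0.7, -3.0] [-0.002, 0.301, 0.001] toe [24. 88.]
1.45 rows [-51.2, 0.7, -2.1] [-0.002, 0.351, 0.001] toe [24. 89.]
1.5 rows [-58.4, 0.6, -0.9] [-0.002, 0.401, 0.001] toe [24. 91.]
1.55 rows [-65.6, 0.6, 0.7] [-0.002, 0.451, 0.001] toe [24. 92.]
1.6 rows [-72.7, 0.6, 2.6] [-0.002, 0.501, 0.001] toe [23. 94.]
```

View pics/cs7.png

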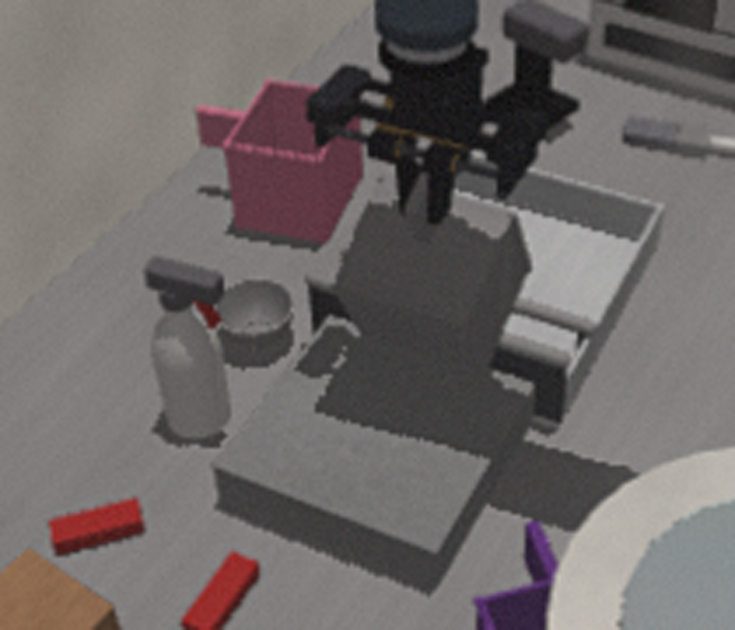

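View pics/ct7.png

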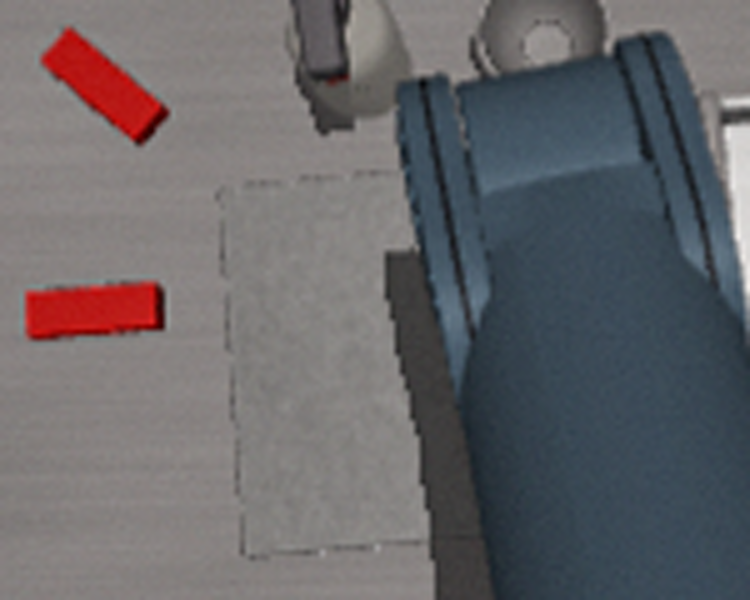

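The side view shows the bin tipped about 1.1 rad, held by its fin at (420,205), with the foot on the plinth side of the bar. The bystanders are untouched. I continue.

```bash
python3 -m creep '[[[-7.3,0.7,-1.9],[0,0.051,0],5],[[-14.6,0.7,-2.8],[0,0.101,0],5],[[-21.9,0.7,-3.4],[0,0.151,0],5],[[-29.3,0.7,-3.6],[0,0.201,0],5],[[-36.6,0.7,-3.5],[0,0.251,0],5],[[-43.9,0.7,-3],[0,0.301,0],5],[[-51.2,0.7,-2.1],[0,0.351,0],5],[[-58.4,0.6,-0.9],[0,0.401,0],5],[[-65.6,0.6,0.7],[0,0.451,0],5],[[-72.7,0.6,2.6],[0,0.501,0],5],[[-72.7,0.6,2.6],[0,0.501,0],5]]'; python3 slide.py; python3 -c "
from traj import *; log()
p,d=imaging.capture('side'); crop(p,130,110,340,290,3.5,'pics/cs8.png')"; python3 arc.py - 1.65 1.7 1.75 1.8 1.85 1.87
```

```text
time: 13.2
ee_pos: [0.5109, -0.0298, 0.2239]
ee_rot: [-1.834, -1.967, -0.515]
wrist_force: [-1.9, 0.4, -0.3]
finger_gap: 0.0119
grasp st [ -6.  -67.3 239.8] yaw 0.071 phi 0.551
t 13.2 q [ 0.533  0.486 -0.323  1.817 -0.427  1.079  0.548] p [ 0.5109 -0.0298  0.2239] F [-1.9  0.4 -0.3] T [-0.57  0.1   0.3 ] gap 11.9
1.65 rows [-7.4, 0.1, -1.6] [-0.004, 0.052, 0.001] toe [23. 95.]
1.7 rows [-14.7, 0.0, -2.6] [-0.004, 0.102, 0.001] toe [23. 97.]
1.75 rows [-22.0, 0.0, -3.2] [-0.004, 0.152, 0.001] toe [22. 99.]
1.8 rows [-29.3, 0.0, -3.4] [-0.004, 0.202, 0.001] toe [ 21. 100.]
1.85 rows [-36.7, 0.0, -3.3] [-0.004, 0.252, 0.001] toe [ 21. 102.]
1.87 rows [-39.5, 0.0, -3.3] [-0.004, 0.272, 0.001] toe [ 20. 102.]
```

View pics/cs8.png

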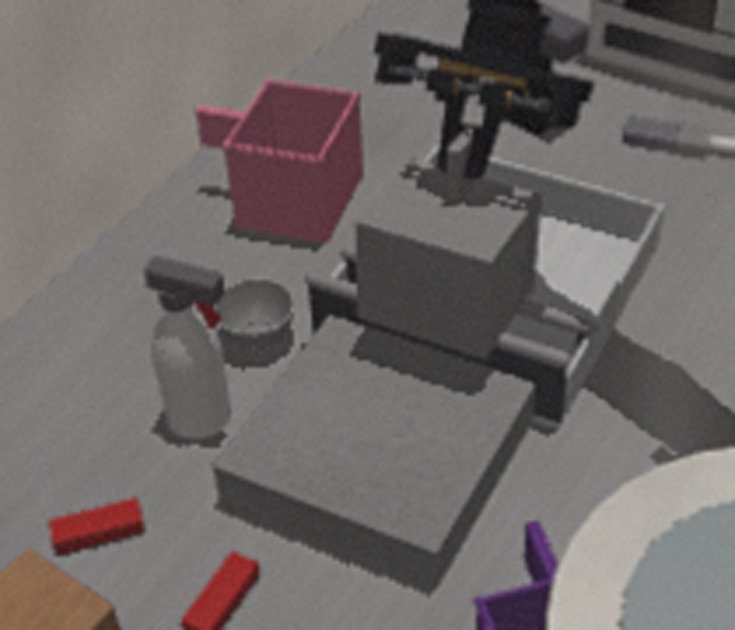

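```bash
cat > plane.py <<'E'
from traj import *
def fit(x0,y0,x1,y1):
    p,d=imaging.capture('side'); P=cloud('side',d)[y0:y1,x0:x1].reshape(-1,3); P=S.inv().apply(P-O)*1000
    for _ in range(3):
        c=np.median(P,0); U,s,V=np.linalg.svd(P-P.mean(0),full_matrices=False); n=V[2]; r=np.abs((P-P.mean(0))@n); P=P[r<2.5*np.median(r)+.5]
    n=V[2]*(1 if V[2][1]>0 else -1); c=P.mean(0)
    # floor outer normal = -bin z = (sin th, -cos th)
    th=np.arctan2(n[1],-n[2]); u=np.array([-np.sin(th),np.cos(th)])
    print('tilt',th.round(3),'n',n.round(3),'c',c.round(1),'n.pts',len(P),'resid',s[2]/np.sqrt(len(P)))
    # h: distance along wall from foot to stop-bar axis projection
    print('h to stop bar', ((np.array([-8,85])-c[1:])@u).round(1))
    return p,d
E
python3 -c "
from plane import *; fit(238,182,266,200)"
```

```text
tilt 1.642 n [-0.004  0.997  0.072] c [-12.6  24.  162. ] n.pts 470 resid 1.4314839709671978
h to stop bar 37.5
```

```bash
python3 -m creep '[[[-3.7,0,-0.8],[0,0.026,0],5],[[-7.4,0,-1.6],[0,0.052,0],5],[[-11,0,-2.1],[0,0.077,0],5],[[-14.7,0,-2.6],[0,0.102,0],5],[[-18.4,0,-2.9],[0,0.127,0],5],[[-22,0,-3.2],[0,0.152,0],5],[[-25.6,0,-3.3],[0,0.177,0],5],[[-29.3,0,-3.4],[0,0.202,0],5],[[-33,0,-3.4],[0,0.227,0],5],[[-33,0,-3.4],[0,0.227,0],5]]'; python3 slide.py; python3 -c "
from plane import *; log(); fit(238,178,266,196)"; python3 arc.py - 1.85 1.88 1.9 1.95 2 2.05 2.1
```

```text
time: 14.55
ee_pos: [0.5133, -0.0598, 0.2097]
ee_rot: [-1.694, -1.817, -0.691]
wrist_force: [-0.4, -1.5, -0.7]
finger_gap: 0.0115
grasp st [  -5.7 -100.7  223. ] yaw 0.071 phi 0.777
t 14.55 q [ 0.675  0.638 -0.345  1.736 -0.525  1.211  0.721] p [ 0.5133 -0.0598  0.2097] F [-0.4 -1.5 -0.7] T [-1.04 -0.11  0.13] gap 11.5
tilt 1.866 n [-0.005  0.957  0.291] c [ -4.4   7.3 162.3] n.pts 453 resid 1.5967363968017876
h to stop bar 37.1
1.85 rows [-3.3, -0.2, -0.3] [-0.003, 0.026, 0.001] toe [ 21. 102.]
1.88 rows [-7.2, -0.2, -1.9] [-0.003, 0.056, 0.0] toe [ 20. 103.]
1.9 rows [-9.4, -0.2, -3.7] [-0.003, 0.076, 0.0] toe [ 19. 105.]
1.95 rows [-15.2, -0.2, -8.0] [-0.003, 0.126, 0.0] toe [ 17. 110.]
2.0 rows [-21.2, -0.2, -11.9] [-0.003, 0.176, 0.0] toe [ 14. 115.]
2.05 rows [-27.4, -0.3, -15.6] [-0.003, 0.226, 0.0] toe [ 12. 120.]
2.1 rows [-33.8, -0.3, -18.9] [-0.003, 0.276, 0.0] toe [  9. 124.]
```

```bash
python3 arc.py 30 1.87 1.9 1.95 2 2.05 2.1 2.15 2.2 2.25 2.3
```

```text
1.87 rows [-7.8, -0.2, -1.9] [-0.003, 0.046, 0.0] toe [ 18. 102.]
1.9 rows [-11.2, -0.2, -4.6] [-0.003, 0.076, 0.0] toe [ 17. 105.]
1.95 rows [-17.1, -0.2, -8.7] [-0.003, 0.126, 0.0] toe [ 15. 109.]
2.0 rows [-23.1, -0.2, -12.6] [-0.003, 0.176, 0.0] toe [ 12. 114.]
2.05 rows [-29.3, -0.3, -16.2] [-0.003, 0.226, 0.0] toe [ 10. 119.]
2.1 rows [-35.7, -0.3, -19.4] [-0.003, 0.276, 0.0] toe [  7. 123.]
2.15 rows [-42.3, -0.3, -22.4] [-0.003, 0.326, 0.0] toe [  4. 127.]
2.2 rows [-48.9, -0.3, -25.0] [-0.003, 0.376, -0.0] toe [  0. 131.]
2.25 rows [-55.7, -0.3, -27.2] [-0.003, 0.426, -0.0] toe [ -3. 135.]
2.3 rows [-62.7, -0.3, -29.1] [-0.003, 0.476, -0.0] toe [ -7. 139.]
```

```bash
python3 -m creep '[[[-4,0,-1],[0,0.023,0],5],[[-7.8,0,-1.9],[0,0.046,0],5],[[-11.2,0,-4.6],[0,0.076,0],5],[[-14.2,0,-6.7],[0,0.1,0],5],[[-17.1,0,-8.7],[0,0.126,0],5],[[-20,0,-10.7],[0,0.15,0],5],[[-23.1,0,-12.6],[0,0.176,0],5],[[-23.1,0,-12.6],[0,0.176,0],5]]'; python3 slide.py; python3 -c "
from plane import *; log(); p,d=fit(238,178,266,192);crop(p,130,110,340,290,3.5,'pics/cs9.png')
p,d=imaging.capture('top'); crop(p,160,130,360,260,4,'pics/ct9.png')"; python3 arc.py 30 2.05 2.1 2.15 2.2 2.25 2.3
```

```text
time: 15.6
ee_pos: [0.5154, -0.0844, 0.2063]
ee_rot: [-1.574, -1.693, -0.818]
wrist_force: [-5.0, -3.6, 18.5]
finger_gap: 0.0117
grasp st [  -5.3 -127.6  217.1] yaw 0.073 phi 0.959
t 15.6 q [ 0.76   0.763 -0.36   1.649 -0.574  1.348  0.803] p [ 0.5154 -0.0844  0.2063] F [-5.  -3.6 18.5] T [1.9  0.7  0.92] gap 11.7
tilt 0.676 n [-0.278  0.601 -0.749] c [ -1.9   1.9 165.5] n.pts 392 resid 12.703039520514315
h to stop bar -56.6
2.05 rows [-8.9, -0.7, -3.1] [-0.003, 0.044, 0.003] toe [ 10. 119.]
2.1 rows [-14.6, -0.8, -7.4] [-0.003, 0.094, 0.003] toe [  7. 123.]
2.15 rows [-20.5, -0.8, -11.5] [-0.004, 0.144, 0.002] toe [  4. 127.]
2.2 rows [-26.6, -0.8, -15.2] [-0.004, 0.194, 0.002] toe [  0. 131.]
2.25 rows [-32.9, -0.8, -18.7] [-0.004, 0.244, 0.002] toe [ -3. 135.]
2.3 rows [-39.4, -0.9, -21.8] [-0.004, 0.294, 0.002] toe [ -7. 139.]
```

View pics/cs9.png

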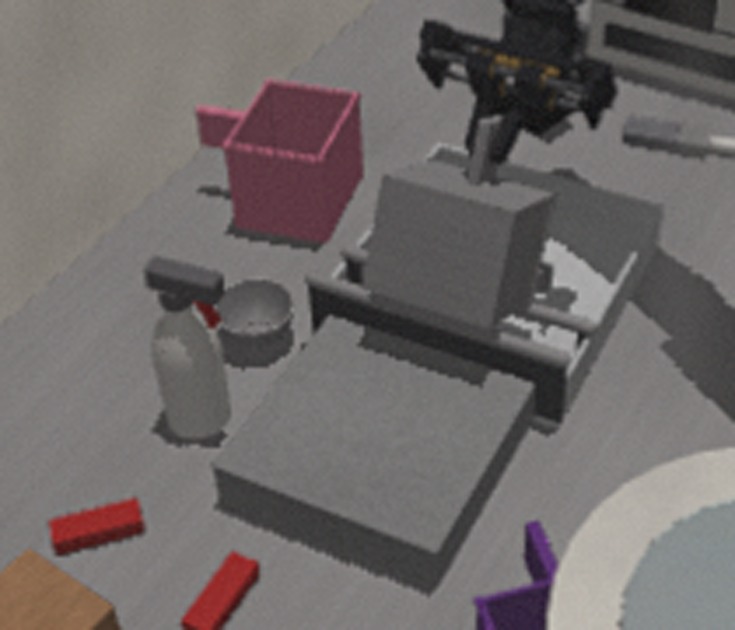

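View pics/ct9.png

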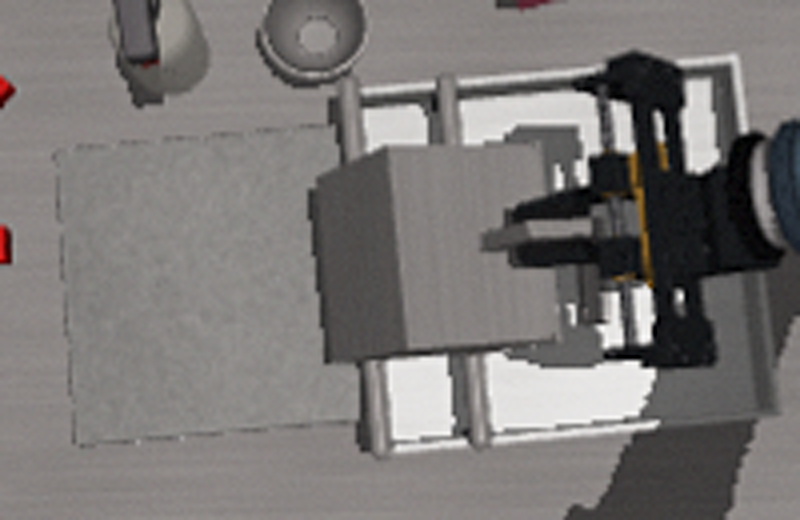

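The wrist shows 18 N upward, so the bin is being pressed lightly onto the cradle bar. I relax 3 mm upward before steepening.

```bash
python3 -m creep '[[[1.2,0,-0.9],[0,0,0],5],[[2.5,0,-1.7],[0,0,0],5],[[2.5,0,-1.7],[0,0,0],5]]'; python3 slide.py; python3 -c "
from plane import *; log(); p,d=fit(240,172,264,188)"
```

```text
time: 16.08
ee_pos: [0.5153, -0.0844, 0.2087]
ee_rot: [-1.575, -1.694, -0.817]
wrist_force: [-0.5, -1.1, -6.7]
finger_gap: 0.0119
grasp st [  -5.4 -127.5  219.4] yaw 0.073 phi 0.957
t 16.075 q [ 0.76   0.759 -0.361  1.649 -0.573  1.35   0.8  ] p [ 0.5153 -0.0844  0.2087] F [-0.5 -1.1 -6.7] T [-2.26 -0.22 -0.02] gap 11.9
tilt 1.954 n [0.007 0.927 0.374] c [  6.5 -15.  170. ] n.pts 346 resid 1.5878080223906852
h to stop bar 25.3
```

```bash
DY=2,5.5 python3 arc.py 30 2.0 2.05 2.1 2.15 2.2 2.25 2.3
```

```text
2.0 rows [0.3, -0.5, 1.5] [-0.004, -0.005, 0.002] toe [ 12. 114.]
2.05 rows [-5.2, -0.5, -3.1] [-0.004, 0.045, 0.002] toe [ 10. 119.]
2.1 rows [-10.9, -0.6, -7.5] [-0.004, 0.095, 0.002] toe [  7. 123.]
2.15 rows [-16.8, -0.6, -11.5] [-0.004, 0.145, 0.002] toe [  4. 127.]
2.2 rows [-22.9, -0.6, -15.3] [-0.004, 0.195, 0.002] toe [  0. 131.]
2.25 rows [-29.2, -0.6, -18.7] [-0.004, 0.245, 0.002] toe [ -3. 135.]
2.3 rows [-35.6, -0.7, -21.9] [-0.004, 0.295, 0.002] toe [ -7. 139.]
```

```bash
python3 -m creep '[[[-2.5,-0.5,-1],[0,0.022,0],5],[[-5.2,-0.5,-3.1],[0,0.045,0],5],[[-8,-0.5,-5.3],[0,0.07,0],5],[[-10.9,-0.6,-7.5],[0,0.095,0],5],[[-13.8,-0.6,-9.5],[0,0.12,0],5],[[-16.8,-0.6,-11.5],[0,0.145,0],5],[[-16.8,-0.6,-11.5],[0,0.145,0],5]]'; python3 slide.py; python3 -c "
from plane import *; log(); p,d=fit(240,172,264,186);crop(p,130,110,340,290,3.5,'pics/cs10.png')
p,d=imaging.capture('top'); crop(p,160,130,360,260,4,'pics/ct10.png')"; DY=2,5.5 python3 arc.py 30 2.2 2.25 2.3 2.35 2.4
```

```text
time: 17.0
ee_pos: [0.5159, -0.1039, 0.201]
ee_rot: [-1.479, -1.589, -0.909]
wrist_force: [0.0, -0.1, -5.8]
finger_gap: 0.012
grasp st [  -6.1 -148.5  209.4] yaw 0.072 phi 1.103
t 17.0 q [ 0.813  0.87  -0.371  1.575 -0.602  1.457  0.844] p [ 0.5159 -0.1039  0.201 ] F [ 0.  -0.1 -5.8] T [-2.41 -0.28  0.  ] gap 12.0
tilt 0.663 n [-0.271  0.593 -0.758] c [ 10.4 -23.5 166.4] n.pts 336 resid 12.897939662615313
h to stop bar -73.7
2.2 rows [-5.5, -0.1, -4.7] [-0.004, 0.05, 0.001] toe [  0. 131.]
2.25 rows [-11.2, -0.1, -9.0] [-0.004, 0.1, 0.001] toe [ -3. 135.]
2.3 rows [-17.1, -0.1, -13.0] [-0.004, 0.15, 0.001] toe [ -7. 139.]
2.35 rows [-23.2, -0.2, -16.8] [-0.004, 0.2, 0.001] toe [-11. 143.]
2.4 rows [-29.5, -0.2, -20.2] [-0.004, 0.25, 0.001] toe [-15. 146.]
```

View pics/cs10.png

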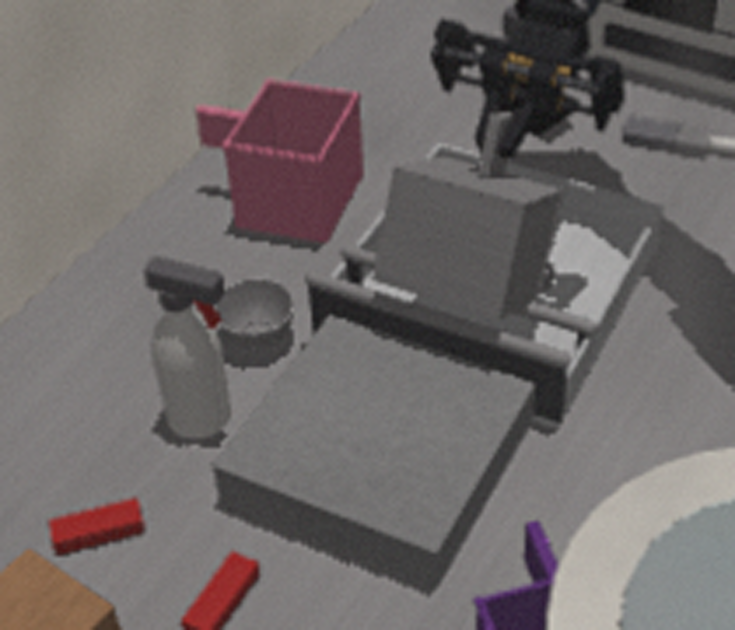

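View pics/ct10.png

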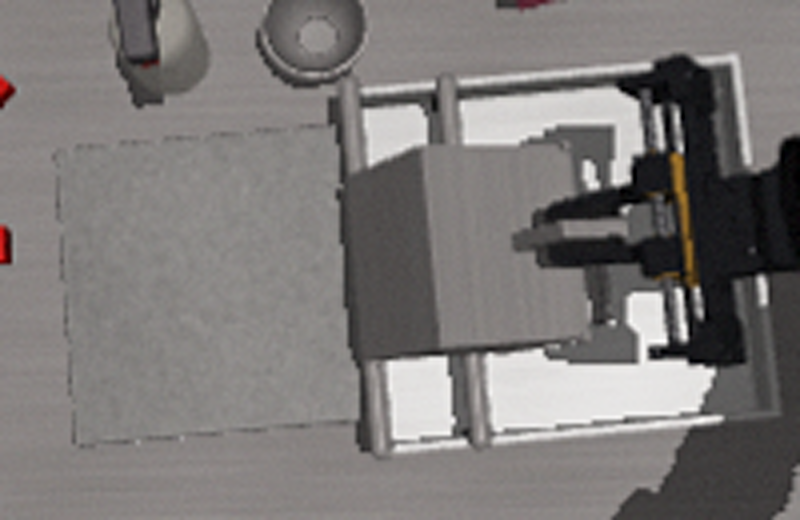

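```bash
cat > plane.py <<'E'
from traj import *
def fit(x0,y0,x1,y1):
    p,d=imaging.capture('side'); P=cloud('side',d)[y0:y1,x0:x1].reshape(-1,3); P=P[d[y0:y1,x0:x1].ravel()>.2]; P=S.inv().apply(P-O)*1000
    m=np.median(P,0); P=P[np.linalg.norm(P-m,axis=1)<70]
    for _ in range(6):
        c=P.mean(0); n=np.linalg.svd(P-c,full_matrices=False)[2][2]; r=np.abs((P-c)@n); P=P[r<max(3*np.median(r),1.5)]
    c=P.mean(0); n=np.linalg.svd(P-c,full_matrices=False)[2][2]; n=n*(1 if n[1]>0 else -1)
    th=np.arctan2(n[1],-n[2]); u=np.array([-np.sin(th),np.cos(th)]); w=np.array([np.cos(th),np.sin(th)])
    g=pose(); z=g[1].as_matrix()[:,2]; gs=S.inv().apply(g[0]-HOLD*z-O)[1:]*1000
    toe=gs-(93.8+55)*w-86.3*u; d_=(c[1:]-toe)@u; toe2=toe+d_*u
    print('tilt',th.round(3),'nx',n[0].round(3),'n',len(P),'toe from grip',toe.round(1),'with floor plane',toe2.round(1))
    return p,d
E
python3 -c "
from plane import *; fit(246,170,270,188)"
```

```text
tilt 2.037 nx 0.003 n 398 toe from grip [ -3.7 116.2] with floor plane [ -3.7 116.2]
```

The measured tilt is 2.04 against 2.15 at the hand, so the fin has swivelled a little. The foot has crept to y ≈ −4. I draw the bin back along the bars by about 14 mm, then steepen.

```bash
python3 -m creep '[[[3,0,3],[0,0,0],5],[[6,0,6],[0,0,0],5],[[9,0,9],[0,0,0],5],[[11.6,0,11.6],[0,0,0],5],[[11.6,0,11.6],[0,0,0],5]]'; python3 slide.py; python3 -c "
from plane import *; log(); p,d=fit(243,172,266,188);crop(p,130,110,340,290,3.5,'pics/cs11.png')
"; DY=0,3 python3 arc.py 32 2.1 2.15 2.2 2.25 2.3 2.35
```

```text
time: 17.77
ee_pos: [0.515, -0.0872, 0.2073]
ee_rot: [-1.478, -1.591, -0.909]
wrist_force: [0.0, 0.6, -5.1]
finger_gap: 0.0119
grasp st [  -5.9 -131.8  215.7] yaw 0.074 phi 1.102
t 17.775 q [ 0.803  0.849 -0.382  1.605 -0.616  1.436  0.84 ] p [ 0.515  -0.0872  0.2073] F [ 0.   0.6 -5.1] T [-2.06 -0.25  0.02] gap 11.9
tilt 2.042 nx -0.005 n 340 toe from grip [ 12.5 122.2] with floor plane [ 11.3 121.6]
2.1 rows [-6.2, -0.1, -6.5] [-0.004, 0.06, 0.002] toe [  9. 124.]
2.15 rows [-11.5, -0.1, -11.6] [-0.004, 0.11, 0.002] toe [  5. 128.]
2.2 rows [-16.9, -0.1, -16.3] [-0.004, 0.16, 0.002] toe [  2. 133.]
2.25 rows [-22.6, -0.1, -20.9] [-0.004, 0.21, 0.002] toe [ -2. 137.]
2.3 rows [-28.5, -0.2, -25.1] [-0.004, 0.26, 0.002] toe [ -5. 140.]
2.35 rows [-34.6, -0.2, -29.0] [-0.004, 0.31, 0.002] toe [ -9. 144.]
```

View pics/cs11.png

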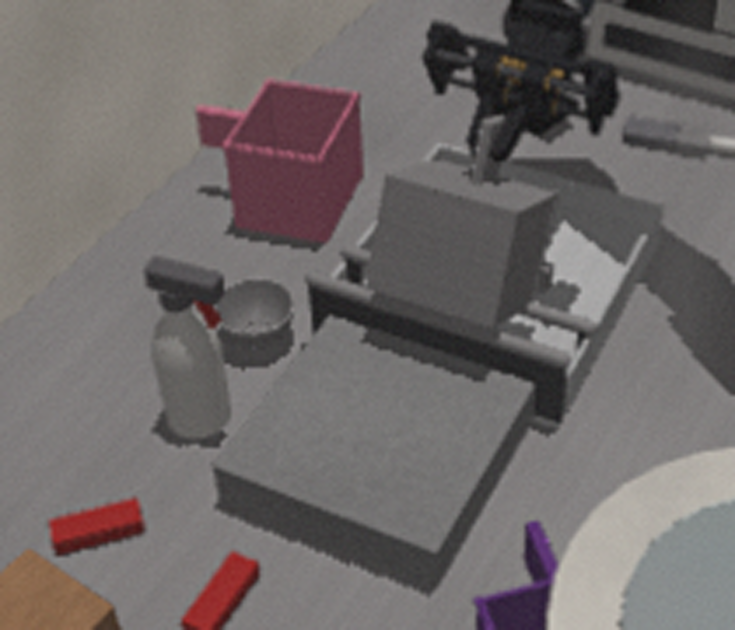

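The foot is back to y ≈ +12. I steepen about the cradle bar.

```bash
python3 -m creep '[[[-3,0,-3],[0,0.03,0],5],[[-6.2,0,-6.5],[0,0.06,0],5],[[-8.8,0,-9],[0,0.085,0],5],[[-11.5,0,-11.6],[0,0.11,0],5],[[-14.2,0,-14],[0,0.135,0],5],[[-16.9,0,-16.3],[0,0.16,0],5],[[-16.9,0,-16.3],[0,0.16,0],5]]'; python3 slide.py; python3 -c "
from plane import *; log(); p,d=fit(246,168,268,184);crop(p,130,110,340,290,3.5,'pics/cs12.png')
p,d=imaging.capture('top'); crop(p,160,130,360,260,4,'pics/ct12.png')"; DY=0,3 python3 arc.py 32 2.25 2.3 2.35
```

```text
time: 18.7
ee_pos: [0.5166, -0.11, 0.1998]
ee_rot: [-1.368, -1.472, -1.003]
wrist_force: [-1.7, -3.5, 5.3]
finger_gap: 0.0113
grasp st [  -5.8 -155.8  205.4] yaw 0.073 phi 1.265
t 18.7 q [ 0.85   0.974 -0.392  1.516 -0.643  1.56   0.87 ] p [ 0.5166 -0.11    0.1998] F [-1.7 -3.5  5.3] T [-0.51 -0.03  0.47] gap 11.3
tilt 2.202 nx -0.001 n 329 toe from grip [  1.9 136.4] with floor plane [  0.7 135.4]
2.25 rows [-5.3, -0.2, -5.1] [-0.004, 0.049, 0.002] toe [ -2. 137.]
2.3 rows [-10.5, -0.2, -10.2] [-0.004, 0.099, 0.002] toe [ -5. 140.]
2.35 rows [-15.9, -0.3, -15.0] [-0.005, 0.149, 0.002] toe [ -9. 144.]
```

View pics/cs12.png

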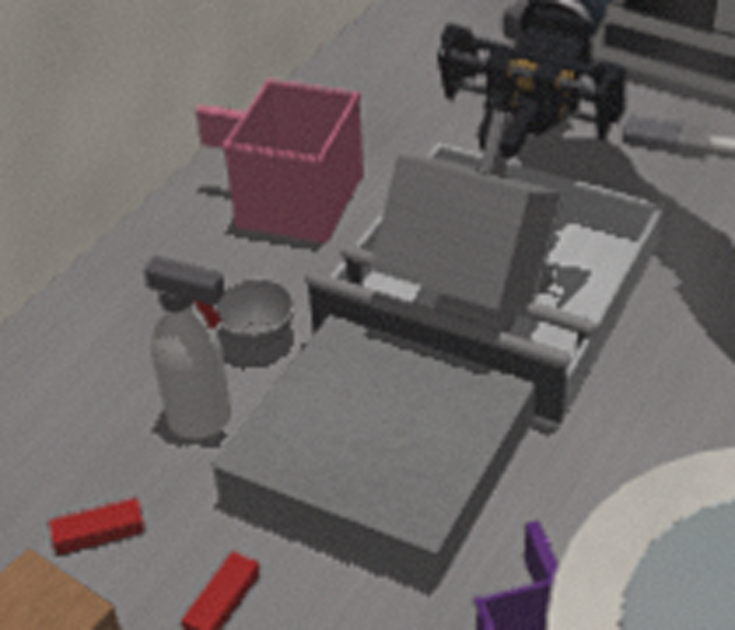

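View pics/ct12.png

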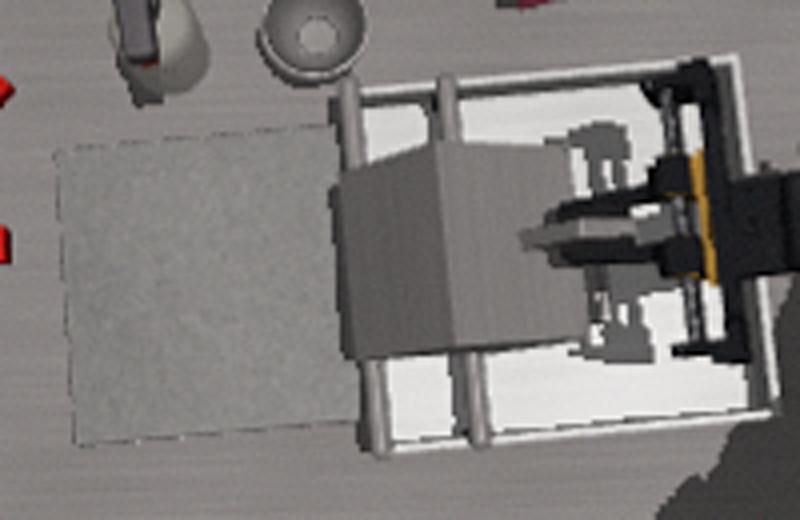

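The measured tilt is about 2.2, with the foot at y ≈ 1. Something bright shows behind the bin at (548,290), possibly the first cassette. I go to about 2.33.

```bash
python3 -m creep '[[[-1,0,-3.5],[0,0.025,0],5],[[-3.5,0,-6.5],[0,0.05,0],5],[[-6.2,0,-9],[0,0.075,0],5],[[-8.8,0,-11.5],[0,0.1,0],5],[[-11.5,0,-14],[0,0.125,0],5],[[-11.5,0,-14],[0,0.125,0],5],[[-11.5,0,-14],[0,0.125,0],5]]'; python3 slide.py; python3 -c "
from plane import *; log(); p,d=fit(248,166,270,182);crop(p,130,110,340,290,3.5,'pics/cs13.png')
p,d=imaging.capture('top'); crop(p,160,130,360,260,4,'pics/ct13.png')"
```

```text
time: 19.68
ee_pos: [0.518, -0.1264, 0.1934]
ee_rot: [-1.282, -1.381, -1.068]
wrist_force: [0.1, 0.2, -5.2]
finger_gap: 0.0121
grasp st [  -5.5 -172.8  196.7] yaw 0.074 phi 1.388
t 19.675 q [ 0.877  1.071 -0.403  1.444 -0.663  1.653  0.881] p [ 0.518  -0.1264  0.1934] F [ 0.1  0.2 -5.2] T [-2.3  -0.31  0.02] gap 12.1
tilt 2.344 nx 0.002 n 331 toe from grip [ -7.  150.7] with floor plane [ -9.3 148.4]
```

View pics/cs13.png

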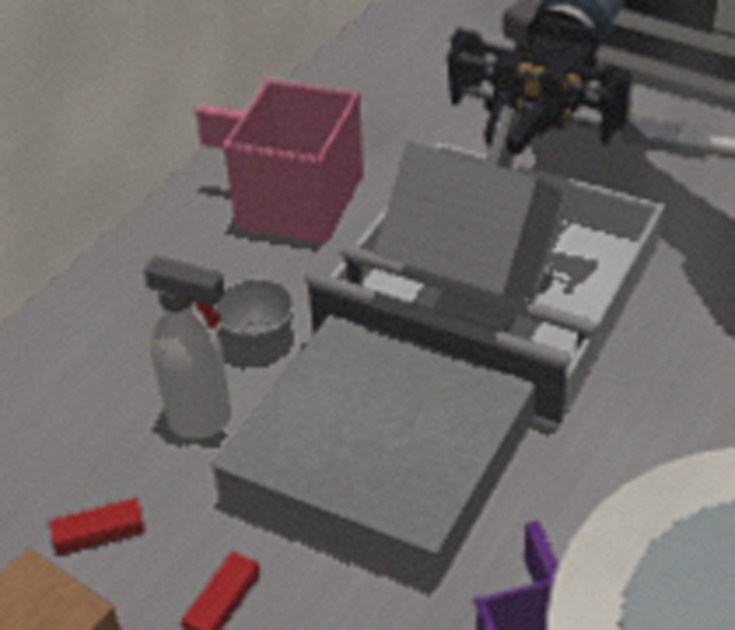

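View pics/ct13.png

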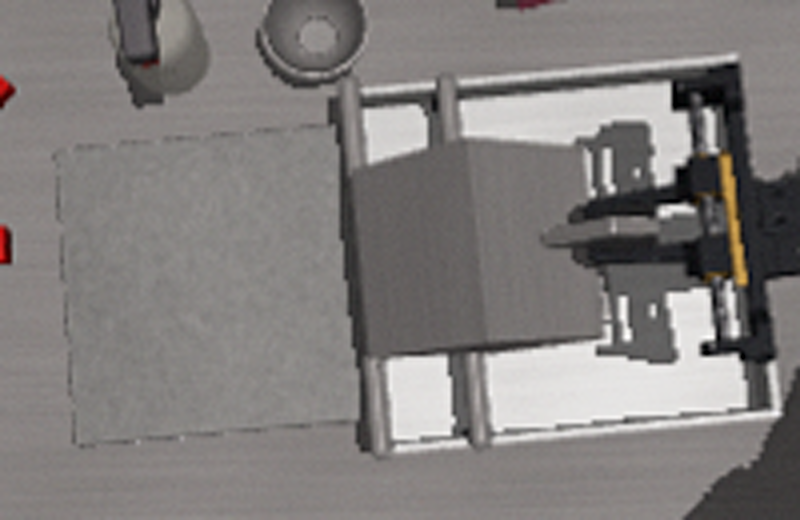

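```bash
python3 -m creep '[[[-2,0,-1],[0,0.03,0],5],[[-2,0,-1],[0,0.03,0],5],[[0,0,0],[0,0,0],5],[[0,0,0],[0,0,0],5]]'; python3 slide.py;  python3 -c "
from plane import *; log(); p,d=fit(248,166,270,182)
"; export PH0=-.945; DY=0,5 python3 arc.py 32 2.34 2.3 2.25 2.2 2.15 2.1 2.05 2.0
```

```text
time: 20.27
ee_pos: [0.5183, -0.126, 0.1941]
ee_rot: [-1.282, -1.384, -1.067]
wrist_force: [0.4, 0.6, -4.4]
finger_gap: 0.0119
grasp st [  -5.2 -172.4  197.6] yaw 0.075 phi 1.386
t 20.275 q [ 0.877  1.068 -0.403  1.445 -0.663  1.653  0.881] p [ 0.5183 -0.126   0.1941] F [ 0.4  0.6 -4.4] T [-2.25 -0.25  0.  ] gap 11.9
tilt 2.299 nx 0.003 n 329 toe from grip [ -9.  143.7] with floor plane [ -8.8 143.9]
2.34 rows [-2.1, -0.5, -1.1] [-0.005, 0.008, 0.003] toe [ -8. 143.]
2.3 rows [1.7, -0.5, 3.3] [-0.005, -0.032, 0.003] toe [ -5. 140.]
2.25 rows [6.1, -0.4, 9.0] [-0.005, -0.082, 0.003] toe [ -2. 137.]
2.2 rows [10.3, -0.4, 14.9] [-0.005, -0.132, 0.003] toe [  2. 133.]
2.15 rows [14.2, -0.3, 21.0] [-0.005, -0.182, 0.003] toe [  5. 128.]
2.1 rows [17.8, -0.3, 27.4] [-0.005, -0.232, 0.003] toe [  9. 124.]
2.05 rows [21.1, -0.2, 33.8] [-0.005, -0.282, 0.003] toe [ 12. 120.]
2.0 rows [24.0, -0.2, 40.5] [-0.005, -0.332, 0.003] toe [ 14. 115.]
```

```bash
python3 -m creep '[[[1.7,0,3.3],[0,-0.032,0],5],[[4,0,6],[0,-0.057,0],5],[[6.1,0,9],[0,-0.082,0],5],[[8.2,0,12],[0,-0.107,0],5],[[10.3,0,14.9],[0,-0.132,0],5],[[12.3,0,18],[0,-0.157,0],5],[[14.2,0,21],[0,-0.182,0],5],[[16,0,24.2],[0,-0.207,0],5],[[17.8,0,27.4],[0,-0.232,0],5],[[21.1,0,33.8],[0,-0.282,0],5],[[21.1,0,33.8],[0,-0.282,0],5]]'; python3 slide.py;  python3 -c "
from plane import *; log(); p,d=fit(244,170,266,186);crop(p,130,110,340,290,3.5,'pics/cs14.png')
p,d=imaging.capture('top'); crop(p,160,130,360,260,4,'pics/ct14.png')"; export PH0=-.945; DY=0,4 python3 arc.py 32 2.05 2.0 1.95 1.9 1.87
```

```text
time: 21.7
ee_pos: [0.5156, -0.088, 0.2096]
ee_rot: [-1.473, -1.593, -0.911]
wrist_force: [0.6, 0.7, -4.7]
finger_gap: 0.0115
grasp st [  -5.4 -132.6  218. ] yaw 0.076 phi 1.104
t 21.7 q [ 0.804  0.848 -0.382  1.601 -0.616  1.442  0.84 ] p [ 0.5156 -0.088   0.2096] F [ 0.6  0.7 -4.7] T [-2.07 -0.26 -0.02] gap 11.5
tilt 2.026 nx -0.013 n 337 toe from grip [  9.7 121.7] with floor plane [  9.2 121.4]
2.05 rows [-0.8, -0.1, 0.5] [-0.005, 0.0, 0.004] toe [ 12. 120.]
2.0 rows [3.9, -0.1, 6.1] [-0.004, -0.05, 0.004] toe [ 14. 115.]
1.95 rows [8.2, -0.0, 11.9] [-0.004, -0.1, 0.004] toe [ 17. 110.]
1.9 rows [12.3, -0.0, 17.9] [-0.004, -0.15, 0.004] toe [ 19. 105.]
1.87 rows [14.6, 0.0, 21.6] [-0.004, -0.18, 0.004] toe [ 20. 102.]
```

View pics/cs14.png

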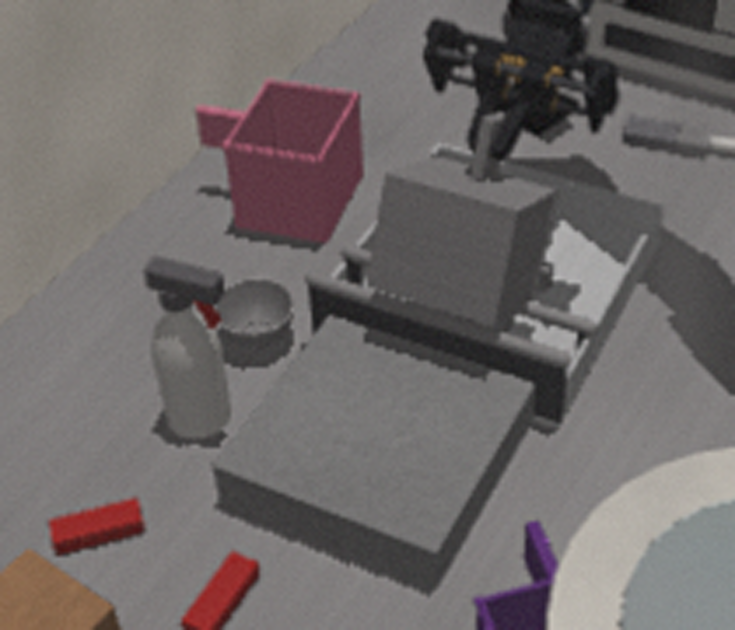

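View pics/ct14.png

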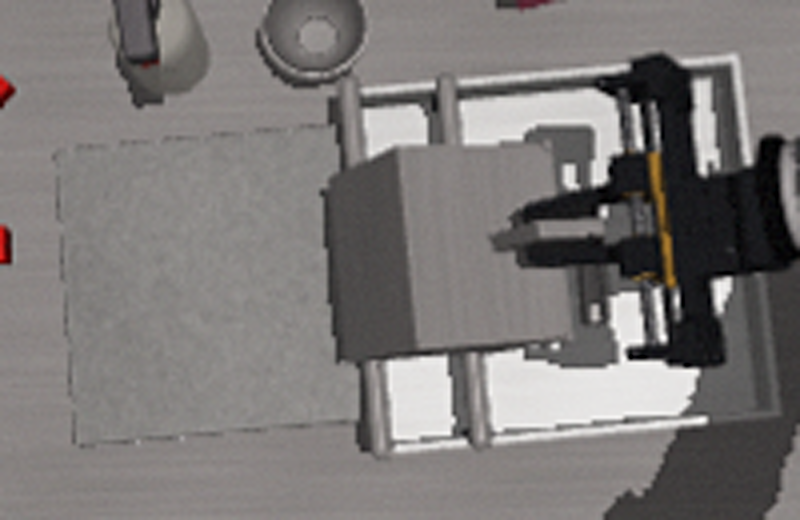

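```bash
export PH0=-.945; DY=2,4 python3 arc.py 33 2.0 1.95 1.9 1.87 1.85
```

```text
2.0 rows [5.5, -0.1, 8.5] [-0.004, -0.05, 0.004] toe [ 15. 115.]
1.95 rows [9.9, -0.0, 14.3] [-0.004, -0.1, 0.004] toe [ 18. 111.]
1.9 rows [13.9, 0.0, 20.4] [-0.004, -0.15, 0.004] toe [ 20. 106.]
1.87 rows [16.2, 0.0, 24.1] [-0.004, -0.18, 0.004] toe [ 21. 103.]
1.85 rows [18.6, 0.1, 25.7] [-0.004, -0.2, 0.004] toe [ 22. 102.]
```

```bash
python3 -m creep '[[[2.8,0,4.2],[0,-0.025,0.002],5],[[5.5,0,8.5],[0,-0.05,0.004],5],[[7.7,0,11.4],[0,-0.075,0.004],5],[[9.9,0,14.3],[0,-0.1,0.004],5],[[11.9,0,17.3],[0,-0.125,0.004],5],[[13.9,0,20.4],[0,-0.15,0.004],5],[[15,0,22.2],[0,-0.165,0.004],5],[[15,0,22.2],[0,-0.165,0.004],5]]'; python3 slide.py;  python3 -c "
from plane import *; log(); p,d=fit(240,174,262,190);crop(p,130,110,340,290,3.5,'pics/cs15.png')
p,d=imaging.capture('top'); crop(p,160,130,360,260,4,'pics/ct15.png')"
```

```text
time: 22.8
ee_pos: [0.5132, -0.0623, 0.2121]
ee_rot: [-1.587, -1.706, -0.804]
wrist_force: [-0.1, 0.1, -4.9]
finger_gap: 0.0119
grasp st [  -5.9 -105.2  223.1] yaw 0.073 phi 0.939
t 22.8 q [ 0.738  0.728 -0.371  1.69  -0.585  1.311  0.786] p [ 0.5132 -0.0623  0.2121] F [-0.1  0.1 -4.9] T [-1.87 -0.22  0.01] gap 11.9
tilt 1.842 nx 0.0 n 342 toe from grip [ 17.5 102.7] with floor plane [ 17.6 102.7]
```

View pics/cs15.png

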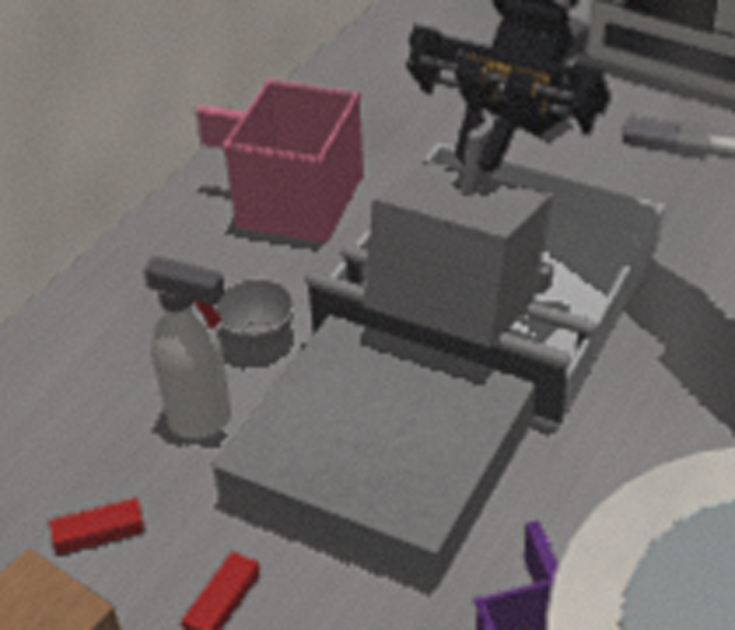

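View pics/ct15.png

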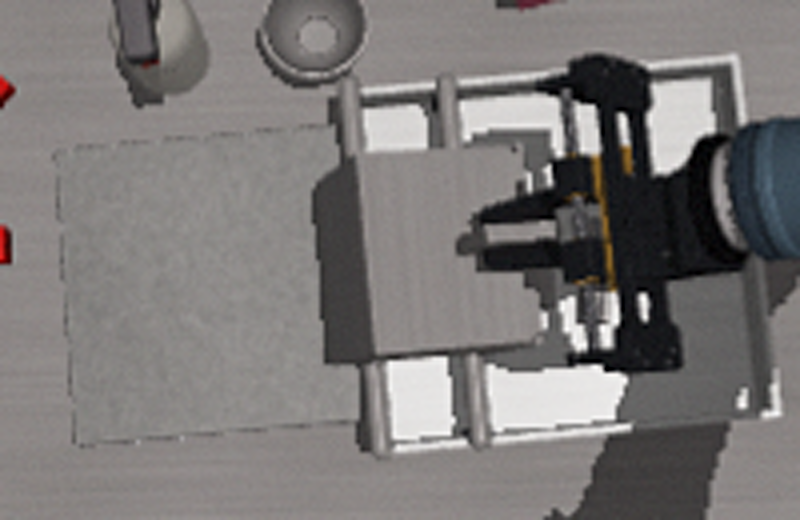

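```bash
python3 -m creep '[[[0.2,0,1.8],[0,0,0],5],[[0.2,0,3.6],[0,0,0],5],[[-0.6,0,4.2],[0,0,0],5],[[-0.6,0,4.2],[0,0,0],5]]'; python3 slide.py;  python3 -c "
from plane import *; log(); p,d=fit(240,174,262,190)"
```

```text
time: 23.4
ee_pos: [0.5133, -0.0629, 0.2114]
ee_rot: [-1.589, -1.704, -0.807]
wrist_force: [-6.9, -15.0, 18.0]
finger_gap: 0.0119
grasp st [  -6.  -105.8  222.5] yaw 0.07 phi 0.94
t 23.4 q [ 0.739  0.729 -0.369  1.691 -0.588  1.309  0.788] p [ 0.5133 -0.0629  0.2114] F [ -6.9 -15.   18. ] T [0.23 0.96 1.49] gap 11.9
tilt 1.857 nx -0.005 n 332 toe from grip [ 19.  104.1] with floor plane [ 18.1 103.8]
```

```bash
python3 -m creep '[[[1.2,0,-2],[0,0,0],5],[[1.2,0,-2],[0,0,0],5]]'; python3 slide.py;  python3 -c "
from plane import *; log(); p,d=fit(240,174,262,190)"
```

```text
time: 23.7
ee_pos: [0.5134, -0.0642, 0.2134]
ee_rot: [-1.59, -1.704, -0.807]
wrist_force: [-0.0, 0.3, -5.6]
finger_gap: 0.0123
grasp st [  -5.9 -107.1  224.4] yaw 0.07 phi 0.94
t 23.7 q [ 0.741  0.726 -0.37   1.689 -0.586  1.313  0.785] p [ 0.5134 -0.0642  0.2134] F [-0.   0.3 -5.6] T [-1.86 -0.22  0.05] gap 12.3
tilt 1.851 nx 0.002 n 338 toe from grip [ 17.5 105.2] with floor plane [ 16.3 104.8]
```

```bash
python3 -m creep '[[[1.5,0,2],[0,0,0],5],[[2.9,0,4],[0,0,0],5],[[2.3,0,4.4],[0,0,0],5],[[2.3,0,4.4],[0,0,0],5]]'; python3 slide.py;  python3 -c "
from plane import *; log(); p,d=fit(240,174,262,190)"
```

```text
time: 24.25
ee_pos: [0.513, -0.0586, 0.2129]
ee_rot: [-1.588, -1.704, -0.807]
wrist_force: [-1.4, -0.8, -1.4]
finger_gap: 0.0116
grasp st [  -6.  -101.5  223.9] yaw 0.07 phi 0.941
t 24.25 q [ 0.737  0.724 -0.373  1.697 -0.591  1.305  0.785] p [ 0.513  -0.0586  0.2129] F [-1.4 -0.8 -1.4] T [-1.2  -0.13  0.13] gap 11.6
tilt 1.841 nx -0.002 n 342 toe from grip [ 21.4 103.5] with floor plane [ 21.4 103.5]
```

The bin is resting on both bars: wrist load about 1 N, tilt 1.84, foot at +21 mm. I release and withdraw.

```bash
python3 -m creep '[[[0,0,0],[0,0,0],14],[[0,0,0],[0,0,0],20],[[0,0,0],[0,0,0],40],[[0,0,0],[0,0,0],50],[[0,0,0],[0,0,0],50],[[0,0,-15],[0,0,0],50],[[0,0,-35],[0,0,0],50],[[0,0,-65],[0,0,0],50],[[10,0,-100],[0,0,0],50],[[40,0,-140],[0,0,0],50],[[80,0,-170],[0,0,0],50],[[120,0,-190],[0,0,0],50],[[150,0,-200],[0,0,0],50]]'; python3 -c "
from plane import *; log(); p,d=fit(240,174,262,190);crop(p,130,110,340,290,3.5,'pics/cs16.png')
p,d=imaging.capture('top'); crop(p,160,130,360,260,4,'pics/ct16.png')"
```

```text
time: 25.92
ee_pos: [0.5184, -0.1325, 0.4546]
ee_rot: [-1.59, -1.706, -0.808]
wrist_force: [-0.0, -0.7, 0.4]
finger_gap: 0.05
t 25.925 q [ 0.802  0.529 -0.359  1.375 -0.619  1.768  0.549] p [ 0.5184 -0.1325  0.4546] F [-0.  -0.7  0.4] T [-0.73 -0.11  0.02] gap 50.0
tilt 1.878 nx 0.008 n 330 toe from grip [-46.9 353.6] with floor plane [-55.6 350.8]
```

View pics/cs16.png

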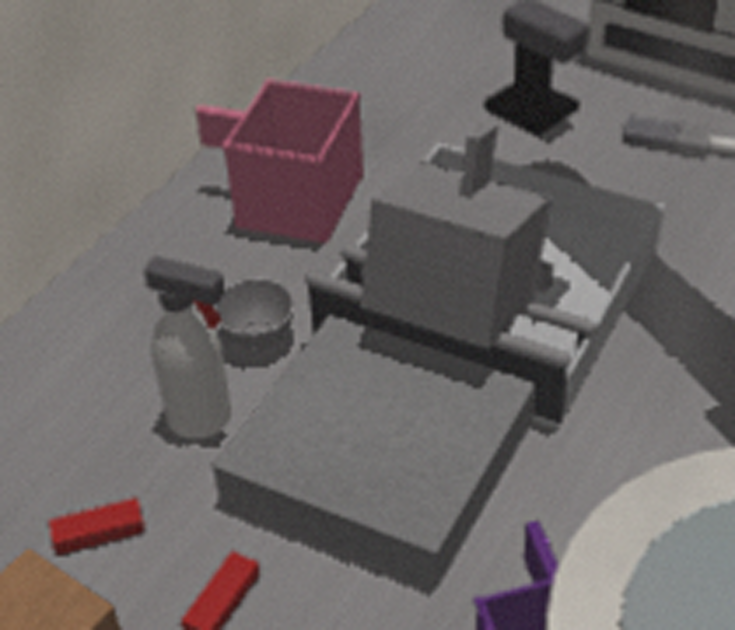

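View pics/ct16.png

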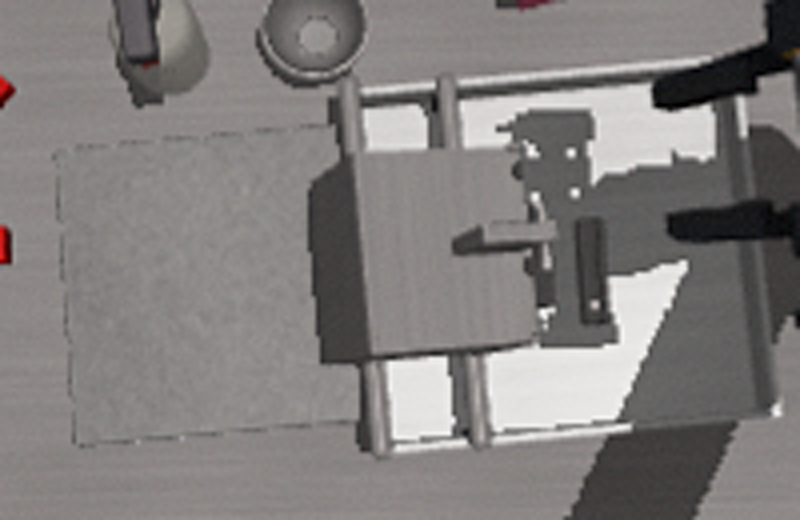

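The bin rests by itself at tilt about 1.88 with the fin uppermost. One cassette is visible in the tray at crop (592,270), and perhaps another is partly hidden at (545,270). I move the arm out of the way for a clear look.

```bash
python3 -m creep '[[[0,0,-60],[0,0,0],50],[[-10,0,-120],[0,0,0],50],[[-20,0,-170],[0,0,0],50],[[-60,0,-200],[0,0,0],50],[[-100,0,-220],[0,0,0],50],[[-140,0,-230],[0,0,0],50]]'; python3 -c "
from plane import *; log(); 
p,d=imaging.capture('top'); crop(np.clip(p.astype(float)*1.8,0,255).astype(np.uint8),240,135,360,255,5,'pics/ct17.png'); np.save('d17.npy',d)
p,d=imaging.capture('side'); crop(np.clip(p.astype(float)*1.8,0,255).astype(np.uint8),220,140,330,230,6,'pics/cs17.png')"
```

```text
time: 26.78
ee_pos: [0.428, -0.5409, 0.4253]
ee_rot: [-2.156, -1.415, -0.935]
wrist_force: [7.9, -13.0, -18.2]
finger_gap: 0.0503
t 26.775 q [ 1.49   1.054 -1.251  0.768  0.185  1.903  0.138] p [ 0.428  -0.5409  0.4253] F [  7.9 -13.  -18.2] T [-1.78  0.22 -0.64] gap 50.3
```

View pics/ct17.png

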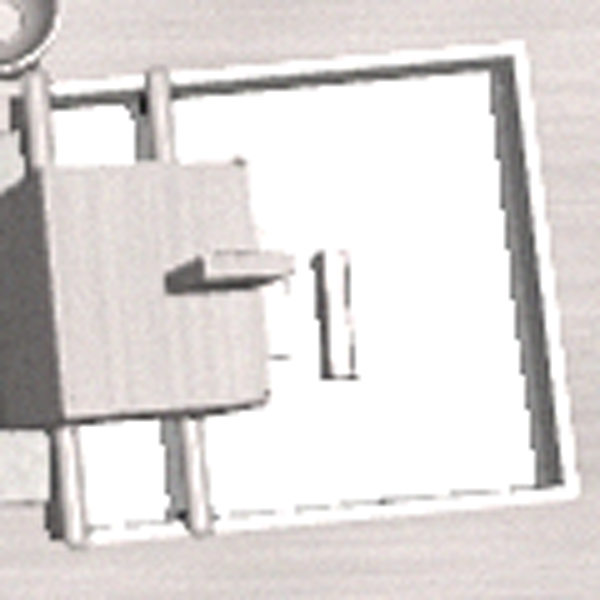

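View pics/cs17.png

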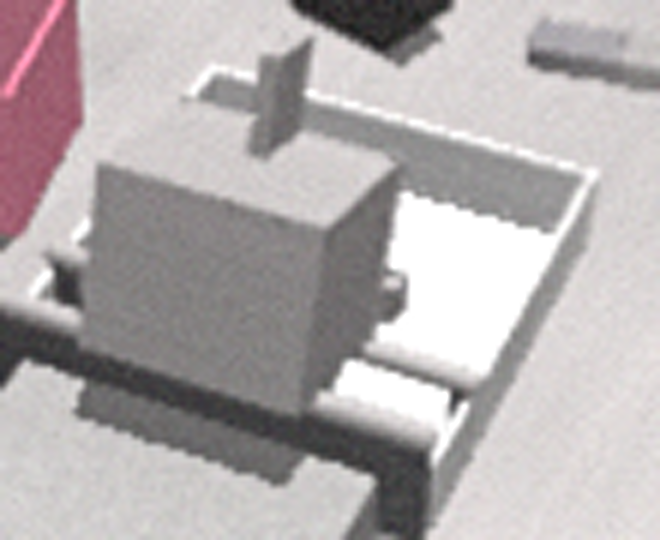

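```bash
python3 -m creep '[[[0,0,-10],[0,0,0],50],[[0,0,-10],[0,0,0],50]]'; python3 -c "
from plane import *; log(); 
p,d=imaging.capture('top'); 
q=np.clip((p.astype(float)-120)*1.9,0,255).astype(np.uint8)
crop(q,265,140,350,240,6,'pics/ct18.png')
P=S.inv().apply((cloud('top',d).reshape(-1,3))-O).reshape(384,512,3)*1000
m=(P[...,1]<-95)&(P[...,1]>-290)&(abs(P[...,0])<128)&(P[...,2]>12)&(P[...,2]<60)&(d>.2)
n,l,st,c=cv2.connectedComponentsWithStats(m.astype(np.uint8))
for i in range(1,n):
    if st[i,4]>8: Q=P[l==i]; print(st[i],Q.mean(0).round(0),Q.min(0).round(0),Q.max(0).round(0))
p,d=imaging.capture('side'); crop(p,240,160,310,220,8,'pics/cs18.png')"
```

```text
time: 27.12
ee_pos: [0.3745, -0.5981, 0.4793]
ee_rot: [-2.322, -1.353, -0.995]
wrist_force: [2.1, 1.5, -2.0]
finger_gap: 0.05
t 27.125 q [ 1.508  0.918 -0.921  0.681 -0.07   1.909  0.257] p [ 0.3745 -0.5981  0.4793] F [ 2.1  1.5 -2. ] T [-0.45  0.26 -0.01] gap 50.0
[292 180   5   5  23] [  35. -142.   22.] [  28. -148.   19.] [  42. -135.   27.]
[304 184   9  27 196] [ -16. -178.   30.] [ -55. -190.   13.] [  25. -167.   37.]
[293 190   6  17  81] [ -15. -141.   22.] [ -38. -149.   15.] [  10. -133.   28.]
```

View pics/ct18.png

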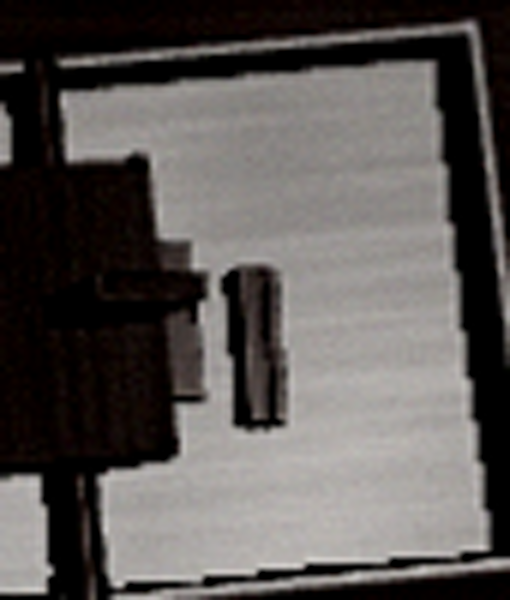

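View pics/cs18.png

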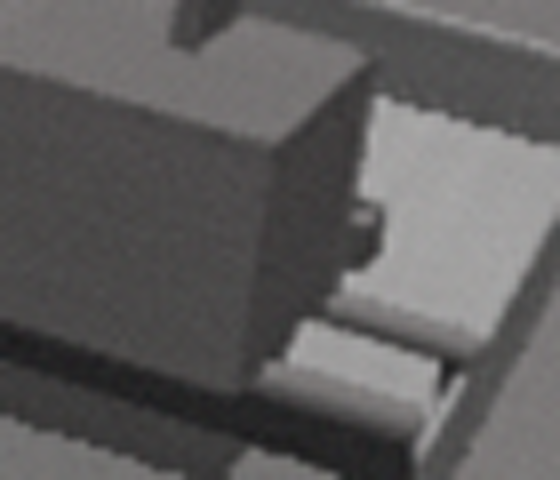

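Both visible cassettes lie in the tray: one flat at y ≈ −135, one on edge at (−16, −178). The third is either hidden below the overhang or still inside, so I have to check that. I'll measure the fin and regrasp it with the hand leaning to the plinth side, so that tipping back a little opens the top view onto the tray.

```bash
python3 - <<'E'
from plane import *
p,d=imaging.capture('top')
P=S.inv().apply((cloud('top',d).reshape(-1,3))-O).reshape(384,512,3)*1000
m=(d>.2)&(P[...,2]>203)&(P[...,2]<300)&(P[...,1]<-50)&(P[...,1]>-180)&(abs(P[...,0])<60)
Q=P[m]; print('fin top',len(Q),Q.mean(0),Q.min(0),Q.max(0))
p,d=imaging.capture('side')
P=S.inv().apply((cloud('side',d).reshape(-1,3))-O).reshape(384,512,3)*1000
m=(d>.2)&(P[...,2]>190)&(P[...,2]<300)&(P[...,1]<-50)&(P[...,1]>-180)&(abs(P[...,0])<60)
Q=P[m]; print('fin side',len(Q),Q.mean(0),Q.min(0),Q.max(0))
from arc import pt
print(pt(93.8,86.3,1.868,33), [pt(y,z,1.868,33).round(0) for y,z in((115,60),(115,110),(55,60),(55,110))])
E
python3 -c "
from plane import *; fit(240,174,262,190)"
```

```text
fin top 151 [ -6.62800061 -99.42909149 232.91329891] [ -11.73715041 -130.09520267  203.99673353] [  0.68231818 -68.90774945 249.65321196]
fin side 267 [ -7.74780498 -79.35410784 209.65341475] [ -59.95204049 -132.0197552   190.06358492] [ 56.60356283 -50.28249766 249.58165628]
[-104.8817884   219.31697241] [array([-86., 247.]), array([-134.,  233.]), array([-68., 190.]), array([-116.,  175.])]
tilt 1.86 nx -0.009 n 335 toe from grip [-492.4  377.9] with floor plane [-95.6 496.2]
```

Run:
```python
from traj import *
import kin
rms,x,s=kin.fit()
p,Rt=tcp(-105,220,-.3,-6.6); a=p-Rt.apply([0,0,.14])
q=pose()[2]['q']
for t in(a,p): 
    print(t.round(3),rel(t,Rt)); q,e,f=kin.ik(t,Rt,x,s,q); print(q.round(2),e,f)
from arc import pt
for th in (1.87,1.6,1.3): 
    g=pt(93.8,86.3,th,33); t,r=tcp(*g,-.3+th-1.87,-6.6); q,e,f=kin.ik(t,r,x,s,q); print(th,t.round(3),q.round(2),e,f)
```

```text
rms 0.03971302888775401 [-0.0622  1.5319  0.3295  0.5156 -0.0037 -0.006   0.4274 -0.0061  0.3266] (-1, -1, -1, -1)
[ 0.511 -0.041  0.336] (array([ 305.3, -185.7,  460.1]), array([ 0.242, -0.985, -0.596]))
[ 0.66  0.4  -1.1   1.77  0.66  1.34 -0.54] 8.430755672036042e-05 0.0009399244933036927
[ 0.514 -0.083  0.202] (array([ 188.1, -175.7,  536. ]), array([ 0.242, -0.985, -0.596]))
[ 0.63  0.57 -0.98  1.92  0.87  1.12 -0.68] 2.386123691533642e-05 0.0002142793856694232
1.87 [ 0.514 -0.083  0.201] [ 0.63  0.57 -0.98  1.92  0.87  1.12 -0.68] 1.5239346277117137e-07 1.4121464298752122e-06
1.6 [ 0.512 -0.048  0.224] [ 0.34  0.57 -0.9   1.92  1.    1.34 -0.93] 2.061966160450586e-05 0.0002953713437220198
1.3 [ 0.509 -0.004  0.238] [ 0.03  0.67 -0.79  1.86  1.09  1.62 -1.14] 2.029527348277008e-05 0.00028540351308591354
```

```bash
python3 -m creep '[[[25,-15,35],[0.02,-0.08,-0.05],60],[[50,-31,77],[0.04,-0.165,-0.1],60],[[76,-46,115],[0.06,-0.25,-0.15],60],[[102,-62,153],[0.08,-0.33,-0.2],60],[[128,-78,192],[0.1,-0.41,-0.25],60],[[153,-93,230],[0.12,-0.49,-0.3],60],[[178,-108,268],[0.14,-0.575,-0.35],60],[[204,-124,307],[0.16,-0.66,-0.4],60],[[230,-140,345],[0.18,-0.74,-0.45],60],[[255,-155,383],[0.2,-0.82,-0.5],60],[[280,-170,422],[0.22,-0.9,-0.55],60],[[305,-186,460],[0.242,-0.985,-0.596],60],[[305,-186,460],[0.242,-0.985,-0.596],60]]'; python3 slide.py; python3 -c "
from traj import *; log(); p,Rt=tcp(-105,220,-.3,-6.6); print(rel(p,Rt))
p,d=imaging.capture('side'); crop(p,200,60,360,230,3.5,'pics/cs19.png')"
```

```text
time: 29.0
ee_pos: [0.5111, -0.0283, 0.3355]
ee_rot: [1.955, 2.151, -0.291]
wrist_force: [0.1, -0.1, -0.2]
finger_gap: 0.0599
grasp st [ -5.9 -50.5 353.4] yaw 0.096 phi -0.297
t 29.0 q [ 0.62   0.377 -1.057  1.772  0.626  1.337 -0.525] p [ 0.5111 -0.0283  0.3355] F [ 0.1 -0.1 -0.2] T [ 0.23 -0.05  0.03] gap 59.9
(array([-13.1,  -2.4, 143.5]), array([ 0.009, -0.003,  0.025]))
```

View pics/cs19.png

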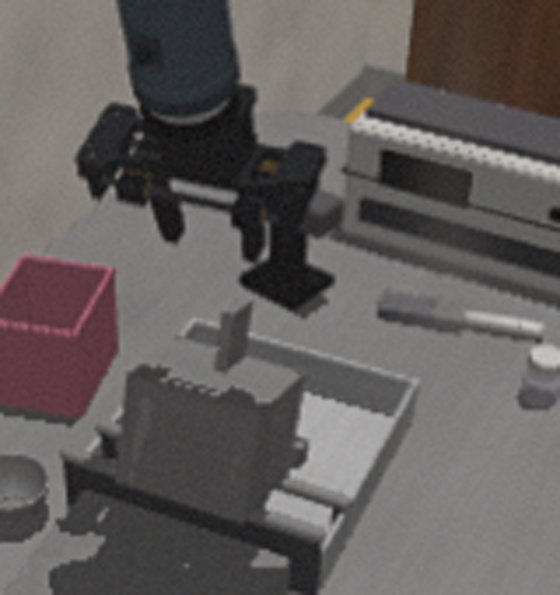

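The hand is above the fin, with the fingers at (170,230) and (250,250) and the fin tip at (240,310). I first correct the offset, then descend.

```bash
python3 -m creep '[[[-7,-1.2,20],[0.005,0,0.012],60],[[-13,-2.4,50],[0.009,-0.003,0.025],60],[[-13,-2.4,90],[0.009,-0.003,0.025],60],[[-13,-2.4,120],[0.009,-0.003,0.025],60],[[-13,-2.4,136],[0.009,-0.003,0.025],60],[[-13,-2.4,143],[0.009,-0.003,0.025],60],[[-13,-2.4,143],[0.009,-0.003,0.025],40],[[-13,-2.4,143],[0.009,-0.003,0.025],25],[[-13,-2.4,143],[0.009,-0.003,0.025],15],[[-13,-2.4,143],[0.009,-0.003,0.025],5],[[-13,-2.4,143],[0.009,-0.003,0.025],5],[[-13,-2.4,143],[0.009,-0.003,0.025],5]]'; python3 slide.py; python3 -c "
from plane import *; log();fit(240,174,262,190)"
```

```text
time: 30.55
ee_pos: [0.5138, -0.0875, 0.203]
ee_rot: [1.992, 2.117, -0.302]
wrist_force: [0.4, -0.1, 1.3]
finger_gap: 0.0115
grasp st [  -7.1 -109.7  220.9] yaw 0.061 phi -0.301
t 30.55 q [ 0.611  0.534 -0.928  1.917  0.815  1.12  -0.655] p [ 0.5138 -0.0875  0.203 ] F [ 0.4 -0.1  1.3] T [ 0.13 -0.19 -0.02] gap 11.5
tilt 1.869 nx 0.015 n 330 toe from grip [ 16.6 104. ] with floor plane [ 21.  105.4]
```

```bash
sed -i 's/^YB,ZB,PH0,GX=.*/YB,ZB,PH0,GX=96.7,90.4,-2.169,-7.1/' arc.py; DY=0.5,1.5 python3 arc.py 33 1.868 1.8 1.7 1.6 1.5 1.4 1.3
```

```text
1.868 rows [0.0, 0.1, -1.6] [-0.002, 0.0, -0.008] toe [ 21. 102.]
1.8 rows [5.8, -0.0, -10.8] [-0.003, -0.068, -0.008] toe [ 22. 100.]
1.7 rows [15.5, -0.1, -23.5] [-0.003, -0.168, -0.007] toe [24. 97.]
1.6 rows [26.4, -0.2, -35.1] [-0.003, -0.268, -0.007] toe [25. 94.]
1.5 rows [38.3, -0.3, -45.6] [-0.004, -0.368, -0.007] toe [25. 91.]
1.4 rows [51.3, -0.5, -54.9] [-0.004, -0.468, -0.007] toe [26. 87.]
1.3 rows [65.1, -0.6, -62.8] [-0.005, -0.568, -0.007] toe [26. 84.]
```

```bash
python3 -m creep '[[[0,0,-1.6],[0,0,0],5],[[2.8,0,-6.2],[0,-0.034,0],5],[[5.8,0,-10.8],[0,-0.068,0],5],[[10.5,0,-17.2],[0,-0.118,0],5],[[15.5,0,-23.5],[0,-0.168,0],5],[[21,0,-29.4],[0,-0.218,0],5],[[26.4,0,-35.1],[0,-0.268,0],5],[[32.3,0,-40.5],[0,-0.318,0],5],[[38.3,0,-45.6],[0,-0.368,0],5],[[44.8,0,-50.4],[0,-0.418,0],5],[[51.3,0,-54.9],[0,-0.468,0],5],[[58,0,-59],[0,-0.518,0],5],[[65,0,-62.8],[0,-0.568,0],5],[[65,0,-62.8],[0,-0.568,0],5]]'; python3 slide.py; python3 -c "
from plane import *; log();p,d=fit(232,186,260,206);crop(p,130,110,340,290,3.5,'pics/cs20.png')
p,d=imaging.capture('top'); 
crop(np.clip((p.astype(float)-60)*1.4,0,255).astype(np.uint8),200,130,360,250,5,'pics/ct20.png')
P=S.inv().apply((cloud('top',d).reshape(-1,3))-O).reshape(384,512,3)*1000
m=(P[...,1]<-88)&(P[...,1]>-290)&(abs(P[...,0])<128)&(P[...,2]>12)&(P[...,2]<60)&(d>.2)
n,l,st,c=cv2.connectedComponentsWithStats(m.astype(np.uint8))
for i in range(1,n):
    if st[i,4]>8: Q=P[l==i]; print(st[i],Q.mean(0).round(0),Q.min(0).round(0),Q.max(0).round(0))"
```

```text
time: 32.35
ee_pos: [0.5088, -0.0042, 0.2429]
ee_rot: [1.641, 1.752, -0.761]
wrist_force: [0.1, -0.4, -3.8]
finger_gap: 0.0116
grasp st [ -6.3 -17.6 255. ] yaw 0.065 phi -0.867
t 32.35 q [ 0.028  0.652 -0.77   1.856  1.034  1.637 -1.117] p [ 0.5088 -0.0042  0.2429] F [ 0.1 -0.4 -3.8] T [ 1.33 -0.07  0.06] gap 11.6
tilt 1.296 nx 0.004 n 372 toe from grip [23.9 88.7] with floor plane [29.1 87.2]
[287 180  12  27 254] [   1. -134.   22.] [ -38. -149.   14.] [  41. -120.   29.]
[278 183   9  27 200] [  -2. -102.   23.] [ -42. -114.   14.] [ 36. -88.  59.]
[304 184   9  27 197] [ -15. -178.   29.] [ -55. -191.   12.] [  25. -168.   36.]
```

View pics/ct20.png

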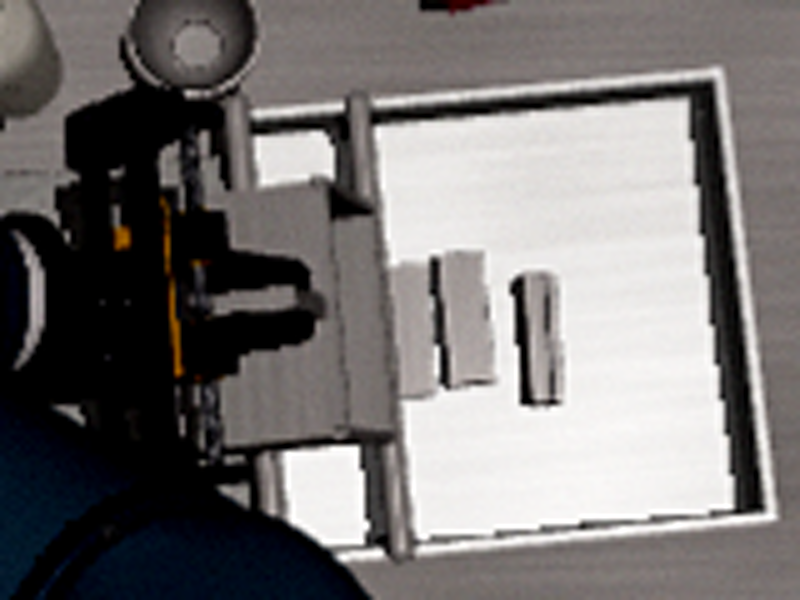

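View pics/cs20.png

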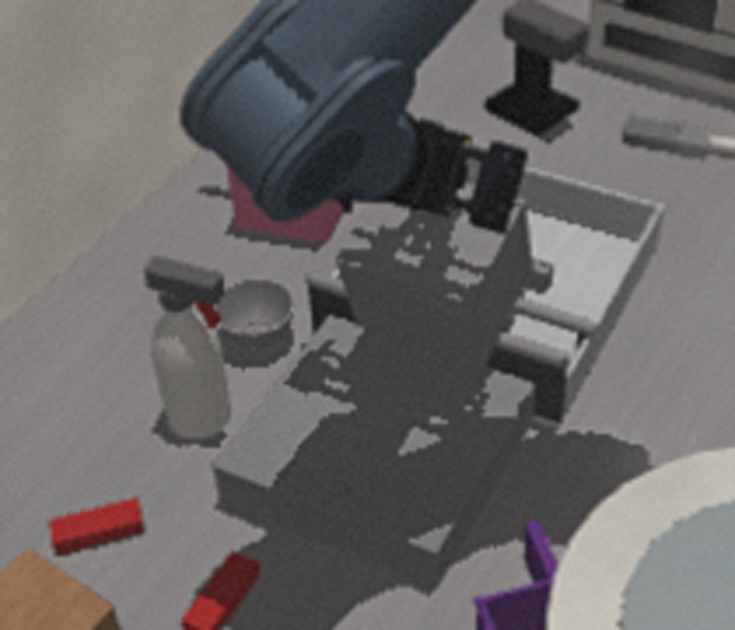

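The top view now shows all three cassettes in the tray, at crop (415,330), (467,320) and (540,335). Their station y values are about −102, −134 and −178, and the heights are below 37 mm. The bin is empty, so I tip it forward to rest again.

```bash
DY=0.5,1.5 python3 arc.py 33 1.4 1.5 1.6 1.7 1.8 1.85 1.868
```

```text
1.4 rows [-7.8, -0.6, 14.4] [-0.005, 0.099, -0.005] toe [26. 87.]
1.5 rows [-13.8, -0.5, 29.2] [-0.005, 0.199, -0.005] toe [25. 91.]
1.6 rows [-18.2, -0.4, 44.5] [-0.004, 0.299, -0.005] toe [25. 94.]
1.7 rows [-21.1, -0.3, 60.2] [-0.004, 0.399, -0.006] toe [24. 97.]
1.8 rows [-22.5, -0.2, 76.0] [-0.004, 0.499, -0.006] toe [ 22. 100.]
1.85 rows [-22.5, -0.2, 84.0] [-0.004, 0.549, -0.006] toe [ 22. 102.]
1.868 rows [-22.5, -0.2, 86.9] [-0.004, 0.567, -0.006] toe [ 21. 102.]
```

```bash
python3 -m creep '[[[-4,0,7.2],[0,0.05,0],5],[[-7.8,0,14.4],[0,0.1,0],5],[[-10.9,0,21.8],[0,0.15,0],5],[[-13.8,0,29.2],[0,0.2,0],5],[[-16,0,36.8],[0,0.25,0],5],[[-18.2,0,44.5],[0,0.3,0],5],[[-19.8,0,52.3],[0,0.35,0],5],[[-21.1,0,60.2],[0,0.4,0],5],[[-21.9,0,68],[0,0.45,0],5],[[-22.5,0,76],[0,0.5,0],5],[[-22.5,0,80],[0,0.525,0],5],[[-22.5,0,84],[0,0.549,0],5],[[-22.5,0,86],[0,0.562,0],5],[[-22.5,0,86],[0,0.562,0],5]]'; python3 slide.py; python3 -c "
from plane import *; log();p,d=fit(240,174,262,190)"
```

```text
time: 34.2
ee_pos: [0.5139, -0.0864, 0.2051]
ee_rot: [1.988, 2.115, -0.307]
wrist_force: [-0.1, -0.1, -4.9]
finger_gap: 0.0114
grasp st [  -7.  -108.5  222.9] yaw 0.062 phi -0.306
t 34.2 q [ 0.605  0.53  -0.926  1.916  0.815  1.124 -0.657] p [ 0.5139 -0.0864  0.2051] F [-0.1 -0.1 -4.9] T [ 0.21 -0.02  0.02] gap 11.4
tilt 1.855 nx 0.009 n 335 toe from grip [ 16.4 104.4] with floor plane [ 20.6 105.6]
```

```bash
python3 -m creep '[[[0.3,0,1],[0,0.003,0],5],[[0.5,0,1.6],[0,0.006,0],5],[[0.5,0,1.6],[0,0.006,0],5]]'; python3 slide.py; python3 -c "
from plane import *; log();p,d=fit(240,174,262,190)"
```

```text
time: 34.62
ee_pos: [0.5143, -0.0861, 0.2037]
ee_rot: [1.99, 2.119, -0.3]
wrist_force: [1.2, -1.7, -2.7]
finger_gap: 0.0117
grasp st [  -6.6 -108.4  221.6] yaw 0.062 phi -0.301
t 34.625 q [ 0.608  0.532 -0.927  1.916  0.813  1.119 -0.654] p [ 0.5143 -0.0861  0.2037] F [ 1.2 -1.7 -2.7] T [-0.05 -0.07  0.06] gap 11.7
tilt 1.861 nx 0.011 n 332 toe from grip [ 16.9 103.8] with floor plane [ 21.6 105.2]
```

The bin's weight is now partly on the bars. I lower a hair more, release, and withdraw straight back along the tool.

```bash
python3 -m creep '[[[0.1,0,0.5],[0,0,0],5],[[0.1,0,0.5],[0,0,0],13],[[0.1,0,0.5],[0,0,0],20],[[0.1,0,0.5],[0,0,0],40],[[0.1,0,0.5],[0,0,0],60],[[0.1,0,0.5],[0,0,0],60],[[0,0,-15],[0,0,0],60],[[0,0,-40],[0,0,0],60],[[0,0,-80],[0,0,0],60],[[0,0,-120],[0,0,0],60],[[0,0,-160],[0,0,0],60],[[0,0,-200],[0,0,0],60],[[0,0,-200],[0,0,0],60]]'; python3 -c "
from plane import *; log();p,d=fit(240,174,262,190);cv2.imwrite('pics/side21.png',p[:,:,::-1])
p,d=imaging.capture('top');cv2.imwrite('pics/top21.png',p[:,:,::-1])"
```

```text
time: 36.3
ee_pos: [0.5115, -0.0246, 0.3984]
ee_rot: [1.986, 2.118, -0.293]
wrist_force: [0.1, -0.2, -0.5]
finger_gap: 0.06
t 36.3 q [ 0.63   0.319 -1.068  1.673  0.565  1.447 -0.477] p [ 0.5115 -0.0246  0.3984] F [ 0.1 -0.2 -0.5] T [ 0.3  -0.13 -0.05] gap 60.0
tilt 1.872 nx 0.016 n 338 toe from grip [ 78.5 297.9] with floor plane [-28.1 264.7]
```

View pics/side21.png

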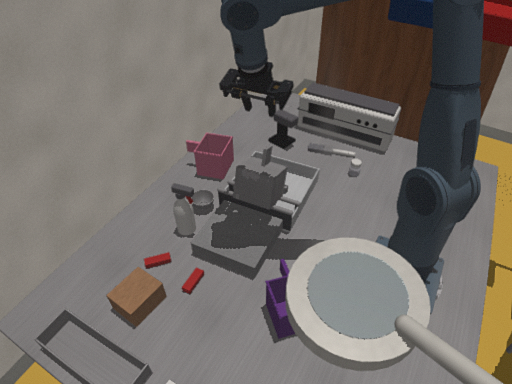

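View pics/top21.png

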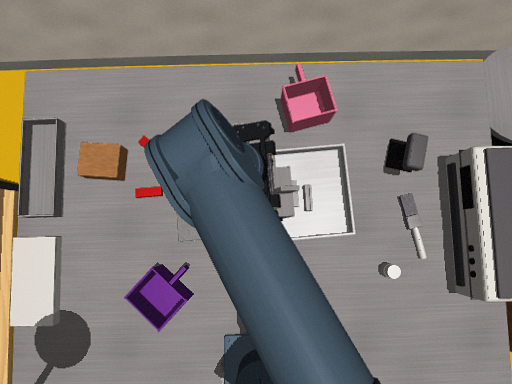

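The pictures show the bin resting at tilt 1.87 with the fin up. The hand is clear, and the jar (391,270), brush, scanner, carton, spray and bowl are where they were. I hand in.

```bash
python3 -c "
from bench import manip; print(manip.finish_job())"
```

```text
the job is handed in; nothing more can be done
None
```

I slid the steel bin squarely against the stop bar, tipped it over the bar by its fin, and left it empty on both bars; all three cassettes are in the tray. The job was handed in after about 36 s; no verdict was reported.

- **Sliding to the bar:** contact showed 11 N at the wrist, and the bin's front edge was parallel to the bar.
- **Tipping:** I went to about 2.3 rad. The foot crept towards the tray once, so I drew the bin back along the bars about 14 mm before steepening further.
- **Cassettes:** after the first release only two could be seen, so I regrasped the fin and tipped the bin back to 1.3 rad to look. All three were in the tray, at about 102, 134 and 178 mm beyond the bar face, with the highest at about 37 mm. I then tipped the bin forward to rest again and released it.
- **Last checks:** the bin rests at tilt 1.87 rad with its fin uppermost. The foot was about 21 mm out on the plinth side, measured just before the final release. The arm is clear at under 1 N, and by eye the other things on the bench have not moved.

**What disagreed:**
- The fin swivelled in the grip, so hand and camera tilts differed by up to 0.11 rad; I used the camera reading.
- The wrist briefly showed about 18–25 N while pressing on the bars, and I backed off both times.
- It also read about 24 N during a fast move clear of the bin; this fell to about 3 N at the next reading, so I put it down to the arm's own motion.

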